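# Pack away after a perfusion run: bottles, dishes and cutter

## Robot

A 7-joint arm with a two-finger parallel gripper is mounted at the origin on the work surface; the furniture and walls round the work are solid. World frame = base frame: x ahead of the robot, y to its left, z up, the work surface at z = 0. Lengths are in m, angles in rad, forces in N, time in s.
With the tool pointing down it reaches from about 0.425 to 0.875 m from the base axis. Payload 8.4 kg.
Tool frame: the origin (TCP) lies on the mounting face of the last link; the fingertips stand 182 mm ahead of it and the grasp point (between the pads) lies 164 mm ahead of it; z points along the fingers, y is the direction in which the jaws open and shut (so a half turn about z gives the same grasp; the last joint's range is limited). The gripper opens to 87 mm and grips with 3 to 60 N. Pads are 19 mm wide; open, the fingers measure 117 mm over their backs; the gripper's body (75 mm by 190 mm) begins 51 mm behind the grasp point.
Start: joints at [1.017, 0.333, 0.04, 1.465, -0.013, 1.343, -0.059], TCP at [0.286, -0.584, 0.405] pointing down, gripper open.
Joint ranges: [-2.58, 2.58], [-0.38, 2.09], [-1.3, 1.39], [0.25, 2.4], [-1.5, 4.64], [0.08, 2.09], [-2.65, 2.65]. Speed limits (rad/s): [2.22, 2.22, 2.79, 2.79, 3.14, 3.14, 3.14].

## Interface

Orientations are given as a unit quaternion [w, x, y, z].
In Python, from plant import ctrl, vision, hand_in gives the robot as it stands. The module is installed in compiled form; this text tells all that it offers.
- The arm moves only by the tool step_arm, never from a script. Its argument "series" is a list of rows, each a list of 3 entries, a list of its own where there are three numbers: the turn, a rotation vector about the tool's x, y, z in rad, then the shift along the tool's x, y, z in mm, then the gripper's target within -1 to 1 (fully open at 1, half-way at 0, shut at -1). A call has 1 to 20 rows; each row shifts and turns the commanded pose from where the row before left it, along the tool's axes as they then stand; what a row does not reach is not made up. A row lasts 1/10 s, in which the tool goes at most 50 mm and 8.59 degrees, less where a joint would pass 70% of its speed; a pose out of reach is approached as far as the arm can. A call is refused whole if a number of a shift passes 50 or a number of a turn 0.15, either way. A call with a gripper value outside its range is refused whole. The fingers move at their own pace and stop on an object; "grip_force" is the grip in N (left out, the last holds). Time passes only in rows, so rows that do not move let the fingers close. It gives the time, the measured TCP pose, the force and the opening at its end, in the units of the state.
- ctrl.sense(): the state, without advancing time (a new reading comes with each control period).
- vision.read_camera(name): name is "scene" or "top" or "wrist"; returns a dict with "color" (400x640x3 uint8, red, green, blue), "camera_matrix" (3x3 intrinsics, pixels), "R" (3x3) and "t" (3): a world point X has camera coordinates R X + t. Camera axes: x right, y down, z forward; pixel columns grow to the right and rows downward; lengths in m; the calibration is good to about 2 mm. A picture is of the moment at which its call begins. There is no depth.
- hand_in(): hands the job in, once; it reports no verdict.
The state is a dict: "time_s": time; "joints": joint angles; "joint_velocities": joint speeds; "joint_efforts": joint torques, N m; "ee_pos": TCP position; "tool_rot": TCP orientation; "force": force on the tool from outside, world axes, zero at the start; "wrist_torque": the same for the moment, N m; "width": finger opening in m.
Only numpy, scipy, OpenCV 4.12 (cv2) and the standard library are available. Lean on these libraries where they do the work, as an engineer would, in place of code of your own. Each camera call takes 0.05 s, during which the arm holds its last target.

## Task

The run is over, so clear the bench: stand each bottle in the well of the blue carrier that is made for its size, stack the two petri dishes between the rods of the black rack with the orange-dotted one, which is wanted first tomorrow, on top of the green-dotted one, and lay the cutter flat in the steel tray, thumb slide up. Keep bottles and dishes upright all the time, and leave the timer and the tube rack where they are.

Things in the scene. Friction and masses are not known exactly. Their poses are not given: they have to be found in the camera images.
- big_bottle: reagent bottle with a blue screw cap, yellowish contents, 59 mm across, 108 mm tall, about 0.1 kg; round body to 94 mm, cap 37 mm across above. Origin: centre of its underside, z up. Grasp round the body.
- small_bottle: reagent bottle with a red screw cap, 36 mm across, 64 mm tall, about 0.09 kg; round body to 56 mm, cap 22 mm across above. Origin: centre of its underside, z up. Grasp round the body, high enough that the fingertips stay above the carrier.
- green_dish: closed petri dish, white lid with a GREEN round sticker, 60 mm across, 16 mm tall, 30 g; the lid is 60 mm across from 5 to 16 mm height, the foot below it 54 mm. Origin: centre of its underside, z up. Grasp across the lid with the fingertips low.
- orange_dish: closed petri dish, white lid with an ORANGE round sticker; size, origin and grasp as the green one. One dish lies right of a tall fixed flask and must be carried over or round it. Flask: at x 0.565, y -0.035, 196 mm wide at its foot, tapering to a neck 70 mm wide at the top, 318 mm tall.
- cutter: orange snap-off cutter (blade drawn in) lying flat, thumb slide up, 130 mm long, 16 mm wide, 17 mm tall (body 11 mm, thumb slide on top). Origin: middle of its underside, x along its length, z up. Grasp across the width at the middle. It lies between the flask (see orange_dish) and a pump (see tube_rack); put a wide gripper down there with its long side turned away from both.
- bottle_carrier: blue bottle carrier, fixed, 154 mm (x; 168 mm with the lugs at its ends) by 92 mm (y) by 26 mm tall, with two round wells open above, 20 mm deep, their floor 6 mm above the bench: the wide well, 76 mm across, has its centre at x = -30 mm, y = 0 in the carrier's frame; the narrow one, 54 mm across, at x = +43 mm, y = 0. Origin: centre of its underside.
- dish_rack: black dish stacking rack, fixed: base plate 92 by 92 mm, 6 mm thick, with four upright steel rods 6 mm thick (11 mm collars at their feet, to 10 mm height) at x = +-29 mm, y = +-29 mm, their tops 46 mm above the bench. A dish has 8 mm play between the rods; fingers fit the 50 mm gaps between neighbouring rods, closing along the rack's x or y. Origin: centre of the plate's underside.
- tool_tray: shallow steel instrument tray, fixed, open above, 166 mm (x) by 86 mm (y), 18 mm tall to its rim, walls and floor 3 mm. Origin: centre of its underside, x along its length.
- tube_rack: green rack with screw-cap tubes, 62 by 150 mm, 104 mm tall, loose, beyond the work: a bystander. Origin: centre of its underside. Fixed surroundings right of the flask: pump beyond y = -0.32, 130 mm tall, a tip rack on it to 205 mm; tip box, 75 mm tall, at x 0.32, y -0.24; clear tray from x 0.66 on.
- timer: white lab timer, 58 by 58 mm, 19 mm tall, loose, beyond the work: a bystander. A black cord 9 mm thick lies fixed on the bench from about x 0.36, y 0.23 by x 0.46, y 0.09 and past the left side of the flask. Origin: centre of its underside.

How it is judged:
By the outcome, as a careful person would: the job done as asked, in the order asked, and still so for the second after the job is handed in, with the robot touching nothing.
It also fails if it takes over 141 s, if anything falls off the work surface, if the arm or the gripper's body presses on something with over 40 N, if the wrist force passes 120 N, or if a joint passes its speed limit or range.

## Working session

There is one attempt and no reset: what is moved stays moved. The work goes in short steps, Python scripts to look and compute and a tool call to move; the robot and the scene stay as the last step left them, time stands still between calls to the robot, and variables do not carry over. Pictures are saved under pics/ and viewed, and the job is handed in when it is done.

Besides the shell and the picture viewer there is one more tool, called after "Request:" as name(argument=value, ...), one argument or row to a line, values as JSON. step_arm: Moves the arm, as the interface text tells. Its arguments: {"type":"object","properties":{"series":{"type":"array","items":{"type":"array"}},"grip_force":{"type":"number"}},"required":["series"]}

```bash
mkdir -p pics; ls
python3 - <<'E'
from plant import ctrl, vision
import cv2,pickle
s=ctrl.sense()
for k,v in s.items(): print(k,v)
d={}
for n in ["scene","top","wrist"]:
    r=vision.read_camera(n); d[n]=r
    cv2.imwrite(f"pics/{n}0.png",r["color"][:,:,::-1]); print(n,r["camera_matrix"],r["R"],r["t"])
pickle.dump(d,open("cam0.pkl","wb"))
E
```

```text
pics
time_s 0.0
joints [ 1.01680841  0.33391871  0.03987004  1.4662904  -0.01338176  1.34327594
 -0.05846712]
joint_velocities [-0.00050877 -0.0017709   0.00116767 -0.00049399 -0.00202347  0.00078127
  0.00015571]
joint_efforts [-1.16156403e-03 -6.56362939e+01  1.33478846e+00 -4.03803241e+01
 -5.98382670e-02  4.47927264e-02  1.68944434e-04]
ee_pos [ 0.28543975 -0.58377745  0.40384457]
tool_rot [-7.75643326e-04  9.74254282e-01  2.25450508e-01 -2.44799622e-04]
force [0.74730062 0.72863638 0.26539385]
wrist_torque [ 0.01929158 -0.01269991 -0.005762  ]
width 0.08711486212377269
scene [[471.35092051   0.         313.84384726]
 [  0.         471.35092051 205.99569728]
 [  0.           0.           1.        ]] [[-0.61377624 -0.78934812 -0.01443176]
 [-0.3678742   0.3021279  -0.87942441]
 [ 0.69853224 -0.53446074 -0.47581974]] [0.42836952 0.2013253  0.77096123]
top [[468.37573174   0.         317.99648693]
 [  0.         468.37573174 201.8208474 ]
 [  0.           0.           1.        ]] [[-0.01172506 -0.99986254  0.01172238]
 [-0.99499832  0.01050338 -0.09933789]
 [ 0.09920111 -0.01282849 -0.99498471]] [0.10122091 0.58143636 1.16822279]
wrist [[322.22201573   0.         318.90865215]
 [  0.         322.22201573 198.78698996]
 [  0.           0.           1.        ]] [[ 0.43905996 -0.89845482 -0.00229862]
 [-0.85710766 -0.41961876  0.29880855]
 [-0.26943052 -0.1292247  -0.95431031]] [-0.64915392 -0.0356914   0.39378843]
```

View pics/top0.png

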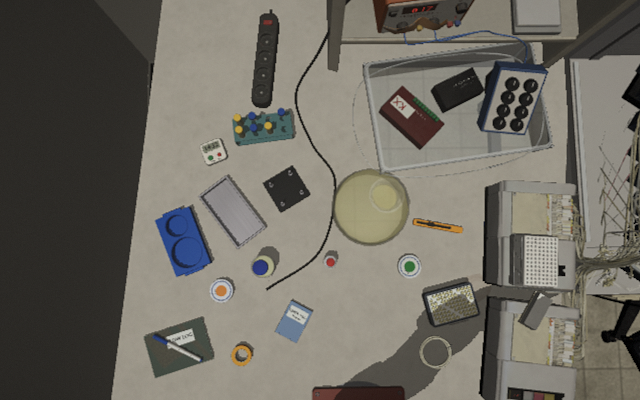

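View pics/scene0.png

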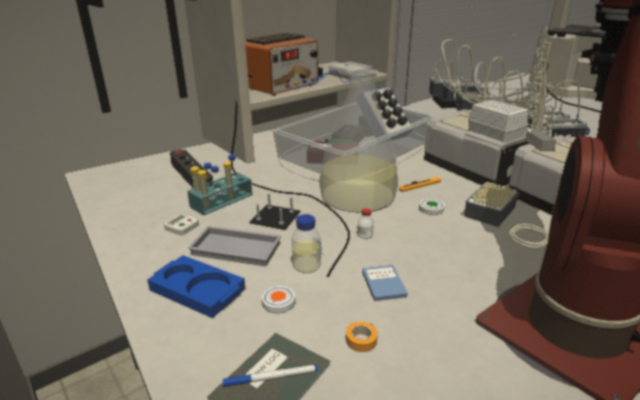

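View pics/wrist0.png

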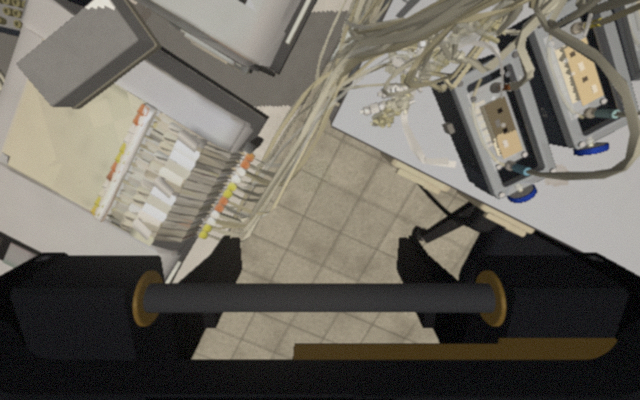

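The top view shows everything: carrier (183,240), tray (234,211), rack (287,189), big bottle cap (262,267), small bottle (330,261), orange dish (221,291), green dish (409,266), cutter (438,226). I'll zoom in for exact features.

Run:
```python
import cv2,pickle
d=pickle.load(open("cam0.pkl","rb"))
im=d["top"]["color"][:,:,::-1].copy()
def crop(n,c0,r0,c1,r1,k):
    o=cv2.resize(im[r0:r1,c0:c1],None,fx=k,fy=k,interpolation=cv2.INTER_CUBIC)
    for c in range((c0+9)//10*10,c1,10):
        x=int((c-c0+.5)*k);cv2.line(o,(x,0),(x,6),(0,0,255),1)
        if c%20==0: cv2.putText(o,str(c),(x-10,16),0,.35,(0,0,255),1)
    for r in range((r0+9)//10*10,r1,10):
        y=int((r-r0+.5)*k);cv2.line(o,(0,y),(6,y),(0,0,255),1)
        if r%20==0: cv2.putText(o,str(r),(8,y+4),0,.35,(0,0,255),1)
    cv2.imwrite(f"pics/{n}.png",o)
crop("tL",148,160,318,310,4.5)
crop("tR",310,160,480,310,4.5)
```

```text
(no output)
```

View pics/tL.png

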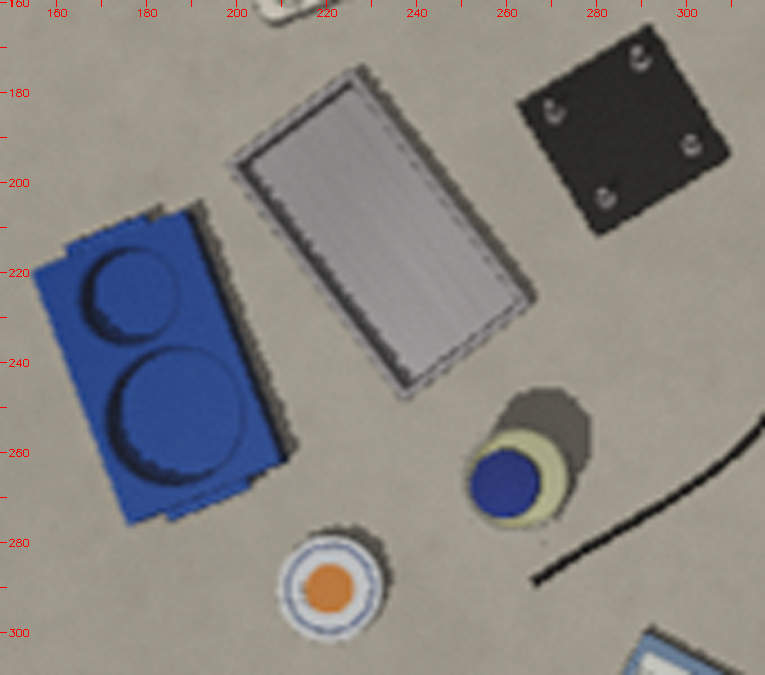

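View pics/tR.png

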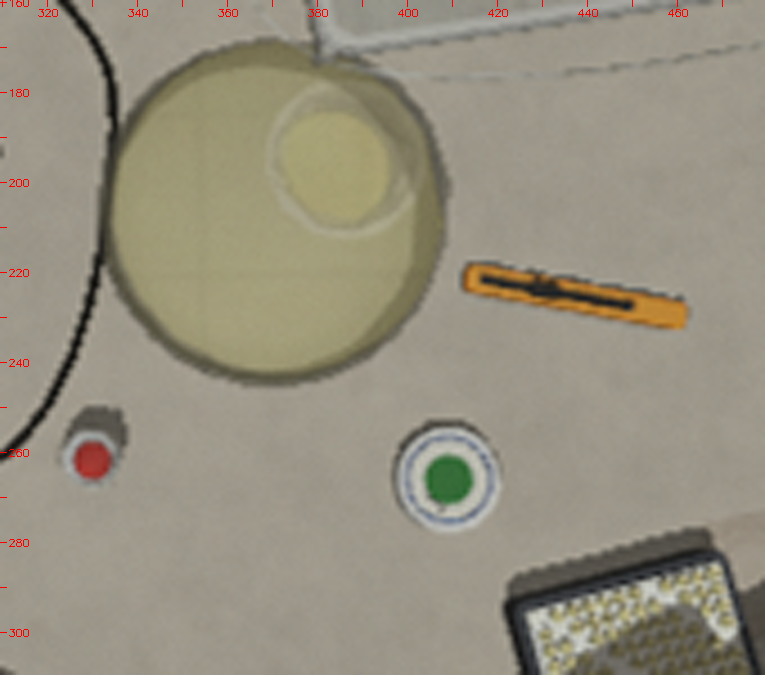

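```bash
cat > h.py <<'E'
import numpy as np, cv2
def ray(cam,c,r,z):
    K,R,t=cam["camera_matrix"],cam["R"],cam["t"]
    d=R.T@np.linalg.solve(K,[c,r,1.]); o=-R.T@t
    return o+d*(z-o[2])/d[2]
def proj(cam,X):
    X=np.atleast_2d(X);p=(cam["R"]@X.T).T+cam["t"];p=p@cam["camera_matrix"].T
    return p[:,:2]/p[:,2:]
E
python3 - <<'E'
import pickle,numpy as np,cv2
from h import *
np.set_printoptions(precision=4,suppress=True)
d=pickle.load(open("cam0.pkl","rb"));T=d["top"];S=d["scene"]
def P(x,y,z,c0=148): return ray(T,c0+(x+.5)/4.5-.5,160+(y+.5)/4.5-.5,z)
im=cv2.cvtColor(T["color"],cv2.COLOR_RGB2HSV)
def col(lo,hi,box,z,name):
    c0,r0,c1,r1=box
    m=cv2.inRange(im[r0:r1,c0:c1],lo,hi); mo=cv2.moments(m,True)
    c,r=c0+mo['m10']/mo['m00'],r0+mo['m01']/mo['m00']
    print(name,mo['m00'],(round(c,1),round(r,1)),ray(T,c,r,z))
col((5,120,100),(18,255,255),(205,275,240,308),.016,"orange")
col((45,100,60),(85,255,255),(395,250,425,285),.016,"green")
col((110,120,60),(130,255,255),(248,250,280,285),.108,"bigcap")
col((0,120,80),(8,255,255),(320,250,342,275),.064,"smallcap")
col((5,150,80),(22,255,255),(405,210,475,240),.011,"cutter")
n=P(130,296,.026);w=P(176,416,.026);print("wells n,w",n,w,np.linalg.norm(n-w),"yaw",np.degrees(np.arctan2(*(n-w)[1::-1])))
a=[P(*q,.006) for q in [(650,25),(517,103),(600,237),(731,155)]];print("rack",np.mean(a,0),[np.linalg.norm(a[i]-a[i-1]) for i in range(4)],[np.degrees(np.arctan2(*(a[i]-a[i-1])[1::-1])) for i in range(4)])
b=[P(*q,.046) for q in [(548,107),(605,197),(690,145),(640,55)]];print("rods",np.mean(b,0))
a=[P(*q,.018) for q in [(360,67),(231,167),(405,398),(536,298)]];print("tray",np.mean(a,0),[np.linalg.norm(a[i]-a[i-1]) for i in range(4)],[np.degrees(np.arctan2(*(a[i]-a[i-1])[1::-1])) for i in range(4)])
a=[P(*q,.011,310) for q in [(470,263),(463,290),(683,328),(688,303)]];print("cutter",np.mean(a,0),[np.linalg.norm(a[i]-a[i-1]) for i in range(4)],[np.degrees(np.arctan2(*(a[i]-a[i-1])[1::-1])) for i in range(4)])
E
```

```text
orange 83.0 (220.7, 290.5) [0.361  0.3431 0.016 ]
green 76.0 (409.2, 266.2) [ 0.4162 -0.1363  0.016 ]
bigcap 170.0 (259.8, 267.1) [0.422  0.2341 0.108 ]
smallcap 47.0 (330.1, 261.9) [0.4309 0.0673 0.064 ]
cutter 234.0 (438.6, 225.8) [ 0.5186 -0.2168  0.011 ]
wells n,w [0.5264 0.4545 0.026 ] [0.4588 0.4276 0.026 ] 0.07278758986197457 yaw 21.721417065011227
rack [0.6207 0.1765 0.006 ] [np.float64(0.08966604658789627), np.float64(0.08954487974649812), np.float64(0.09185961971343357), np.float64(0.0892516936420024)] [np.float64(31.172476838752672), np.float64(120.22554177233246), np.float64(-148.6505032554981), np.float64(-58.369621812891)]
rods [0.6177 0.1764 0.046 ]
tray [0.5619 0.3139 0.018 ] [np.float64(0.1676390570479902), np.float64(0.09276268611706212), np.float64(0.16602913976859002), np.float64(0.09273118858514073)] [np.float64(37.006762859068594), np.float64(127.95972014998861), np.float64(-142.9867867712002), np.float64(-53.034719663571586)]
cutter [ 0.5197 -0.2142  0.011 ] [np.float64(0.12727681430390647), np.float64(0.016139189855836938), np.float64(0.12807921238682493), np.float64(0.014733918747039798)] [np.float64(78.9447386655874), np.float64(163.6923959476704), np.float64(-100.44985338284812), np.float64(-13.70896739942334)]
```

```bash
cat > plan.py <<'E'
# usage: plan.py yaw_deg  x y z [x y z ...]   (grasp point waypoints, world m); yaw 'k' = keep
import sys,numpy as np
from scipy.spatial.transform import Rotation as Ro
from plant import ctrl
s=ctrl.sense()
q=s["tool_rot"];R0=Ro.from_quat([q[1],q[2],q[3],q[0]])
y=R0.as_matrix()[:,1];p=np.array(s["ee_pos"]);z=R0.as_matrix()[:,2]
g=p+.164*z
yaw=np.degrees(np.arctan2(y[1],y[0]))
print("t",round(s["time_s"],2),"grasp",g.round(4),"yaw",round(yaw,2),"tilt",(np.degrees(z[:2])).round(2),"w",round(s["width"],4),"F",np.round(s["force"],1),"J",np.round(s["joints"],2))
if len(sys.argv)>2:
    t=sys.argv[1]; ty=yaw if t=='k' else float(t)
    c,sn=np.cos(np.radians(ty)),np.sin(np.radians(ty))
    M=np.column_stack([[-sn*-1,-c,0],[c,sn,0],[0,0,-1]])  # x = y cross z
    assert abs(np.linalg.det(M)-1)<1e-6
    R1=Ro.from_matrix(M); rv=(R0.inv()*R1).as_rotvec()
    print("turn total",rv.round(3))
    P=np.array(list(map(float,sys.argv[2:]))).reshape(-1,3)
    cur=p
    for w in P:
        tp=w+[0,0,.164]; print("->",w,"shift mm",(M.T@(tp-cur)*1000).round(1),"norm",round(np.linalg.norm(tp-cur)*1000)); cur=tp
E
python3 - <<'E'
import pickle,numpy as np
from scipy.spatial.transform import Rotation as Ro
d=pickle.load(open("cam0.pkl","rb"))["wrist"]
R0=Ro.from_quat([9.74254282e-01,2.25450508e-01,-2.44799622e-04,-7.75643326e-04]).as_matrix()
p=np.array([0.28543975,-0.58377745,0.40384457])
print("cam pos in tool",R0.T@(-d["R"].T@d["t"]-p));print("cam axes in tool (cols)",(R0.T@d["R"].T).round(3))
E
python3 plan.py 53 0.286 -0.584 0.28 0.42 -0.2 0.28 0.431 0.067 0.28 0.431 0.067 0.12 .431 .067 .042
```

```text
cam pos in tool [0.08346782 0.00026809 0.01886445]
cam axes in tool (cols) [[-0.    -0.954 -0.299]
 [ 1.    -0.    -0.001]
 [ 0.001 -0.299  0.954]]
t 0.15 grasp [ 0.2854 -0.5836  0.2401] yaw -63.95 tilt [-0.03  0.06] w 0.087 F [-0.2 -0.3 -0.1] J [ 1.02  0.33  0.04  1.47 -0.01  1.34 -0.06]Traceback (most recent call last):
  File "plan.py", line 15, in <module>
    assert abs(np.linalg.det(M)-1)<1e-6
           ^^^^^^^^^^^^^^^^^^^^^^^^^^^^
AssertionError
```

```bash
sed -i 's/\[-sn\*-1,-c,0\]/[-sn,c,0]/' plan.py
python3 plan.py 53 0.286 -0.584 0.28 0.42 -0.2 0.28 0.431 0.067 0.28 0.431 0.067 0.12 .431 .067 .042
```

```text
t 0.15 grasp [ 0.2854 -0.5836  0.2401] yaw -63.95 tilt [-0.03  0.06] w 0.087 F [-0.2 -0.3 -0.1] J [ 1.02  0.33  0.04  1.47 -0.01  1.34 -0.06]
turn total [-1.000e-03 -1.000e-03 -2.041e+00]
-> [ 0.286 -0.584  0.28 ] shift mm [ -0.5   0.2 -39.9] norm 40
-> [ 0.42 -0.2   0.28] shift mm [124.1 387.3   0. ] norm 407
-> [0.431 0.067 0.28 ] shift mm [151.9 219.9   0. ] norm 267
-> [0.431 0.067 0.12 ] shift mm [  0.   0. 160.] norm 160
-> [0.431 0.067 0.042] shift mm [ 0.  0. 78.] norm 78
```

Request:
step_arm(
  series=[
    [[0, 0, -0.146], [0, 0, -5], 1],
    [[0, 0, -0.146], [0, 0, -5], 1],
    [[0, 0, -0.146], [0, 0, -5], 1],
    [[0, 0, -0.146], [0, 0, -5], 1],
    [[0, 0, -0.146], [0, 0, -5], 1],
    [[0, 0, -0.146], [0, 0, -5], 1],
    [[0, 0, -0.146], [0, 0, -5], 1],
    [[0, 0, -0.146], [0, 0, -5], 1],
    [[0, 0, -0.146], [0, 0, 0], 1],
    [[0, 0, -0.146], [0, 0, 0], 1],
    [[0, 0, -0.146], [0, 0, 0], 1],
    [[0, 0, -0.146], [0, 0, 0], 1],
    [[0, 0, -0.146], [0, 0, 0], 1],
    [[0, 0, -0.143], [0, 0, 0], 1],
  ],
  grip_force=15,
)

```text
time_s: 1.55
ee_pos: [0.2854, -0.5839, 0.4443]
tool_rot: [-0.0, 0.315, 0.949, 0.0]
force: [0.0, 0.2, 0.5]
width: 0.0872
```

Request:
step_arm(
  series=[
    [[0, 0, 0], [6, 20, 0], 1],
    [[0, 0, 0], [10, 31, 0], 1],
    [[0, 0, 0], [10, 31, 0], 1],
    [[0, 0, 0], [10, 31, 0], 1],
    [[0, 0, 0], [10, 31, 0], 1],
    [[0, 0, 0], [10, 31, 0], 1],
    [[0, 0, 0], [10, 31, 0], 1],
    [[0, 0, 0], [10, 31, 0], 1],
    [[0, 0, 0], [10, 31, 0], 1],
    [[0, 0, 0], [10, 31, 0], 1],
    [[0, 0, 0], [10, 31, 0], 1],
    [[0, 0, 0], [10, 31, 0], 1],
    [[0, 0, 0], [8, 26, 0], 1],
    [[0, 0, 0], [0, 0, 0], 1],
  ],
)

```text
time_s: 2.95
ee_pos: [0.4206, -0.1964, 0.4449]
tool_rot: [0.0, 0.315, 0.949, 0.0]
force: [-0.4, 0.1, 0.2]
width: 0.0869
```

```bash
python3 plan.py 53 0.431 0.067 0.28 0.431 0.067 0.12 .431 .067 .042
```

```text
t 2.95 grasp [ 0.4207 -0.1963  0.2809] yaw 53.32 tilt [0.03 0.02] w 0.0869 F [-0.4  0.1  0.2] J [ 0.91 -0.05 -0.54  1.81 -0.02  1.37  1.3 ]
turn total [0.001 0.    0.006]
-> [0.431 0.067 0.28 ] shift mm [150.2 216.6   0.9] norm 264
-> [0.431 0.067 0.12 ] shift mm [  0.   0. 160.] norm 160
-> [0.431 0.067 0.042] shift mm [ 0.  0. 78.] norm 78
```

Request:
step_arm(
  series=[
    [[0, 0, 0], [19, 27, 0], 1],
    [[0, 0, 0], [19, 27, 0], 1],
    [[0, 0, 0], [19, 27, 0], 1],
    [[0, 0, 0], [19, 27, 0], 1],
    [[0, 0, 0], [19, 27, 0], 1],
    [[0, 0, 0], [19, 27, 0], 1],
    [[0, 0, 0], [18, 27, 0], 1],
    [[0, 0, 0], [18, 27, 0], 1],
    [[0, 0, 0], [0, 0, 30], 1],
    [[0, 0, 0], [0, 0, 30], 1],
    [[0, 0, 0], [0, 0, 30], 1],
    [[0, 0, 0], [0, 0, 30], 1],
    [[0, 0, 0], [0, 0, 20], 1],
  ],
)

```text
time_s: 4.25
ee_pos: [0.429, 0.0618, 0.3028]
tool_rot: [-0.001, 0.318, 0.948, -0.0]
force: [0.1, -0.8, 0.1]
width: 0.087
```

```bash
cat > look.py <<'E'
import sys,cv2,pickle
from plant import vision
n,name=sys.argv[1:3]
r=vision.read_camera(n);pickle.dump(r,open(f"{name}.pkl","wb"));cv2.imwrite(f"pics/{name}.png",r["color"][:,:,::-1])
E
python3 look.py wrist w1; python3 plan.py 53 .431 .067 .042
```

```text
t 4.3 grasp [0.4274 0.0615 0.1366] yaw 52.95 tilt [-0.27  0.01] w 0.0871 F [-2.2 -0.4 -2.6] J [ 0.68  0.03 -0.91  2.06  0.02  1.07  0.67]
turn total [-0.003 -0.004 -0.001]
-> [0.431 0.067 0.042] shift mm [ 1.1  6.1 94.6] norm 95
```

View pics/w1.png

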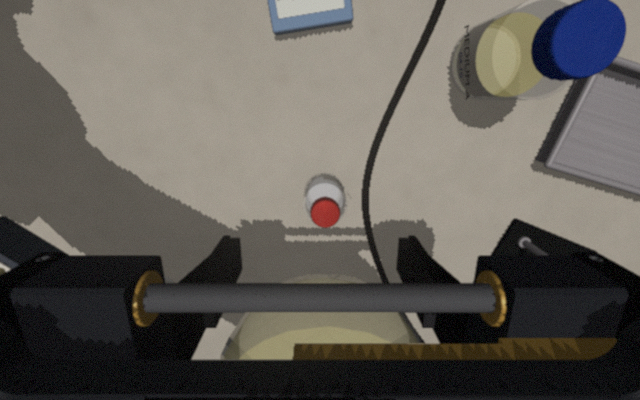

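The red cap is at (325,212), roughly midway between the fingers. I'm computing its world position from this view.

```bash
python3 - <<'E'
import pickle
from h import *
w=pickle.load(open("w1.pkl","rb"))
print(ray(w,325,212,.064)); print(proj(w,[[.431,.067,.064],[.431,.067,0.]]))
print(ray(w,582,37,.108))
E
python3 plan.py 53 .431 .067 .042
```

```text
[0.4291682  0.06788984 0.064     ]
[[325.52586929 214.59158151]
 [324.12520466 190.45857859]]
[0.4189871  0.23306377 0.108     ]
t 4.3 grasp [0.4274 0.0615 0.1366] yaw 52.95 tilt [-0.27  0.01] w 0.0871 F [-2.2 -0.4 -2.6] J [ 0.68  0.03 -0.91  2.06  0.02  1.07  0.67]
turn total [-0.003 -0.004 -0.001]
-> [0.431 0.067 0.042] shift mm [ 1.1  6.1 94.6] norm 95
```

Request:
step_arm(
  series=[
    [[-0.003, -0.004, 0], [1, 6, 0], 1],
    [[0, 0, 0], [0, 0, 25], 1],
    [[0, 0, 0], [0, 0, 25], 1],
    [[0, 0, 0], [0, 0, 22], 1],
    [[0, 0, 0], [0, 0, 15], 1],
    [[0, 0, 0], [0, 0, 7], 1],
    [[0, 0, 0], [0, 0, 0], 1],
  ],
)

```text
time_s: 5.0
ee_pos: [0.4333, 0.068, 0.2111]
tool_rot: [0.002, 0.317, 0.948, 0.001]
force: [0.2, -0.0, -0.8]
width: 0.0871
```

```bash
python3 plan.py 53 .430 .0675 .042
```

```text
t 5.0 grasp [0.4342 0.0681 0.0471] yaw 52.99 tilt [0.29 0.01] w 0.0871 F [ 0.2 -0.  -0.8] J [ 0.59  0.21 -0.9   2.13  0.22  0.88  0.49]
turn total [ 0.003  0.004 -0.   ]
-> [0.43   0.0675 0.042 ] shift mm [ 2.4 -2.4  5.1] norm 6
```

Request:
step_arm(
  series=[
    [[0.003, 0.004, 0], [2, -2, 5], 1],
    [[0, 0, 0], [0, 0, 0], 0.2],
    [[0, 0, 0], [0, 0, 0], -0.5],
    [[0, 0, 0], [0, 0, 0], -1],
    [[0, 0, 0], [0, 0, 0], -1],
    [[0, 0, 0], [0, 0, 0], -1],
    [[0, 0, 0], [0, 0, 0], -1],
  ],
  grip_force=15,
)

```text
time_s: 5.7
ee_pos: [0.4302, 0.0675, 0.2058]
tool_rot: [0.0, 0.317, 0.948, 0.0]
force: [-0.4, 0.5, 0.6]
width: 0.0472
```

```bash
python3 plan.py k .430 .0675 .042
```

```text
t 5.7 grasp [0.4302 0.0675 0.0418] yaw 52.99 tilt [0. 0.] w 0.0472 F [-0.4  0.5  0.6] J [ 0.59  0.22 -0.9   2.14  0.22  0.87  0.48]
turn total [ 0.  0. -0.]
-> [0.43   0.0675 0.042 ] shift mm [ 0.1 -0.1 -0.2] norm 0
```

Request:
step_arm(
  series=[
    [[0, 0, 0], [0, 0, 0], -1],
    [[0, 0, 0], [0, 0, 0], -1],
    [[0, 0, 0], [0, 0, 0], -1],
    [[0, 0, 0], [0, 0, -10], -1],
    [[0, 0, 0], [0, 0, -20], -1],
    [[0, 0, 0], [0, 0, -25], -1],
    [[0, 0, 0], [0, 0, -25], -1],
    [[0, 0, 0], [0, 0, -25], -1],
    [[0, 0, 0], [0, 0, -25], -1],
    [[0, 0, 0], [0, 0, -20], -1],
    [[0, 0, 0], [0, 0, -10], -1],
    [[0, 0, 0], [0, 0, 0], -1],
  ],
)

```text
time_s: 6.9
ee_pos: [0.4304, 0.0678, 0.367]
tool_rot: [0.001, 0.317, 0.948, 0.0]
force: [-0.5, 0.7, -1.1]
width: 0.0344
```

```bash
python3 plan.py 111.7 .5264 .4545 .2 .5264 .4545 .1 .5264 .4545 .05; python3 look.py scene s1
```

```text
t 6.9 grasp [0.4307 0.0677 0.203 ] yaw 53.0 tilt [ 0.13 -0.03] w 0.0344 F [-0.5  0.7 -1.1] J [ 0.71 -0.06 -0.92  1.97 -0.05  1.21  0.74]
turn total [-0.     0.002 -1.025]
-> [0.5264 0.4545 0.2   ] shift mm [-232.2  323.8    3. ] norm 398
-> [0.5264 0.4545 0.1   ] shift mm [  0.   0. 100.] norm 100
-> [0.5264 0.4545 0.05  ] shift mm [ 0.  0. 50.] norm 50
```

View pics/s1.png

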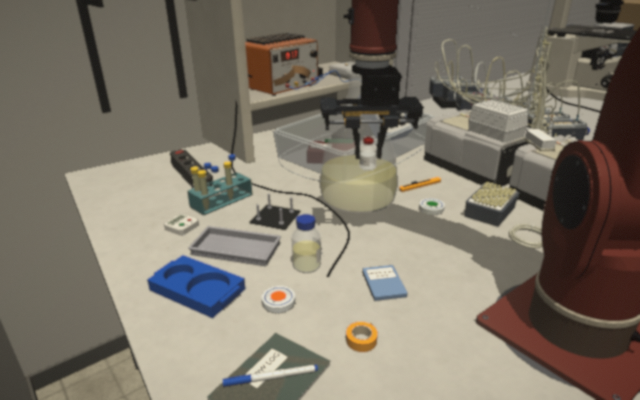

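The small bottle is held upright, its cap at (368,142). I'm rotating and carrying it to the narrow well.

Request:
step_arm(
  series=[
    [[0, 0, -0.1], [0, 0, 0], -1],
    [[0, 0, -0.14], [0, 0, 0], -1],
    [[0, 0, -0.14], [0, 0, 0], -1],
    [[0, 0, -0.14], [0, 0, 0], -1],
    [[0, 0, -0.14], [0, 0, 0], -1],
    [[0, 0, -0.14], [0, 0, 0], -1],
    [[0, 0, -0.14], [0, 0, 0], -1],
    [[0, 0.002, -0.085], [0, 0, 0], -1],
    [[0, 0, 0], [0, 0, 0], -1],
  ],
)

```text
time_s: 7.85
ee_pos: [0.4297, 0.0675, 0.3645]
tool_rot: [-0.002, -0.189, 0.982, 0.0]
force: [0.2, 0.5, -2.0]
width: 0.0343
```

Request:
step_arm(
  series=[
    [[0, 0, 0], [-8, 12, 0], -1],
    [[0, 0, 0], [-16, 22, 0], -1],
    [[0, 0, 0], [-16, 22, 0], -1],
    [[0, 0, 0], [-16, 22, 0], -1],
    [[0, 0, 0], [-16, 22, 0], -1],
    [[0, 0, 0], [-16, 22, 0], -1],
    [[0, 0, 0], [-16, 22, 0], -1],
    [[0, 0, 0], [-16, 22, 0], -1],
    [[0, 0, 0], [-16, 22, 0], -1],
    [[0, 0, 0], [-16, 22, 0], -1],
    [[0, 0, 0], [-16, 22, 0], -1],
    [[0, 0, 0], [-16, 22, 0], -1],
    [[0, 0, 0], [-16, 22, 0], -1],
    [[0, 0, 0], [-16, 22, 0], -1],
    [[0, 0, 0], [-16, 22, 0], -1],
    [[0, 0, 0], [-8, 12, 0], -1],
    [[0, 0, 0], [0, 0, 0], -1],
    [[0, 0, 0], [0, 0, 0], -1],
  ],
)

```text
time_s: 9.65
ee_pos: [0.53, 0.4647, 0.3641]
tool_rot: [-0.002, -0.188, 0.982, -0.0]
force: [0.0, -0.6, -1.7]
width: 0.0339
```

```bash
python3 plan.py 111.7 .5264 .4545 .1 .5264 .4545 .05; python3 look.py wrist w2
```

```text
t 9.65 grasp [0.5294 0.4644 0.2001] yaw 111.66 tilt [-0.2  -0.09] w 0.0339 F [ 0.  -0.6 -1.7] J [-0.2   0.63 -0.91  1.32  0.49  1.42  0.86]
turn total [-0.    -0.004 -0.001]
-> [0.5264 0.4545 0.1   ] shift mm [  7.1  -8.1 100.1] norm 101
-> [0.5264 0.4545 0.05  ] shift mm [ 0.  0. 50.] norm 50
```

View pics/w2.png

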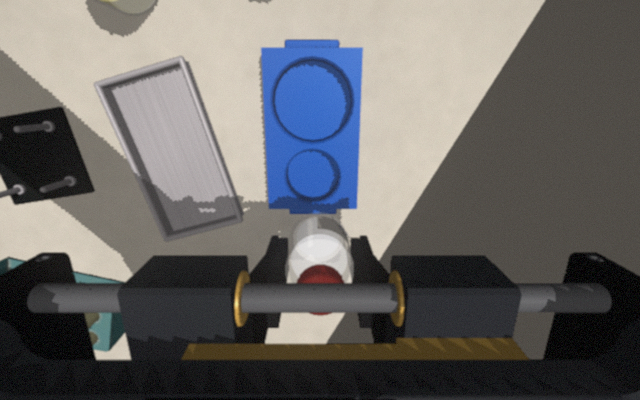

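Wells visible in the wrist view: wide (312,99), narrow (313,175); tray corners (95,83),(183,57),(242,218),(168,240). Cross-checking.

Run:
```python
import pickle
from h import *
np.set_printoptions(precision=4,suppress=True)
w=pickle.load(open("w2.pkl","rb"))
a,b=ray(w,312.5,99,.026),ray(w,313,174.5,.026);print("wide",a,"narrow",b,np.linalg.norm(a-b),np.degrees(np.arctan2(*(b-a)[1::-1])))
c=np.array([ray(w,*q,.018) for q in [(95,83),(183,57),(242,218),(168,240)]]);print("tray",c.mean(0),c)
print([np.degrees(np.arctan2(*(c[i]-c[i-1])[1::-1])) for i in range(4)])
```

```text
wide [0.4563 0.4289 0.026 ] narrow [0.5243 0.456  0.026 ] 0.07317255546471617 21.70851896509068
tray [0.5599 0.3173 0.018 ] [[0.5195 0.23   0.018 ]
 [0.4661 0.3025 0.018 ]
 [0.5994 0.4025 0.018 ]
 [0.6545 0.3342 0.018 ]]
[np.float64(-142.35211069628411), np.float64(126.40288821465532), np.float64(36.880289458285255), np.float64(-51.12209555982152)]
```

Request:
step_arm(
  series=[
    [[0, -0.004, 0], [4, -4, 10], -1],
    [[0, 0, 0], [4, -3, 20], -1],
    [[0, 0, 0], [0, 0, 25], -1],
    [[0, 0, 0], [0, 0, 25], -1],
    [[0, 0, 0], [0, 0, 20], -1],
    [[0, 0, 0], [0, 0, 10], -1],
    [[0, 0, 0], [0, 0, 0], -1],
    [[0, 0, 0], [0, 0, 0], -1],
  ],
)

```text
time_s: 10.5
ee_pos: [0.5257, 0.4552, 0.2561]
tool_rot: [0.001, -0.188, 0.982, 0.0]
force: [0.9, 0.7, -0.7]
width: 0.0341
```

```bash
python3 plan.py 111.7 .5253 .4553 .049
```

```text
t 10.5 grasp [0.5261 0.4554 0.0921] yaw 111.69 tilt [0.14 0.08] w 0.0341 F [ 0.9  0.7 -0.7] J [-0.19  0.69 -0.88  1.47  0.55  1.23  0.82]
turn total [ 0.     0.003 -0.   ]
-> [0.5253 0.4553 0.049 ] shift mm [ 0.3  0.3 43.1] norm 43
```

Request:
step_arm(
  series=[
    [[0, 0.002, 0], [0, 0, 15], -1],
    [[0, 0, 0], [0, 0, 15], -1],
    [[0, 0, 0], [0, 0, 8], -1],
    [[0, 0, 0], [0, 0, 5], -1],
    [[0, 0, 0], [0, 0, 0], -1],
    [[0, 0, 0], [0, 0, 0], -1],
  ],
)

```text
time_s: 11.1
ee_pos: [0.5255, 0.4556, 0.2121]
tool_rot: [-0.0, -0.188, 0.982, 0.0]
force: [0.4, -0.2, -0.9]
width: 0.0343
```

```bash
python3 plan.py 111.7 .5253 .4553 .049
```

```text
t 11.1 grasp [0.5255 0.4556 0.0481] yaw 111.73 tilt [-0.01  0.02] w 0.0343 F [ 0.4 -0.2 -0.9] J [-0.2   0.74 -0.85  1.5   0.58  1.17  0.8 ]
turn total [ 0. -0.  0.]
-> [0.5253 0.4553 0.049 ] shift mm [ 0.3 -0.2 -0.9] norm 1
```

Request:
step_arm(
  series=[
    [[0, 0, 0], [0, 0, 0], -0.3],
    [[0, 0, 0], [0, 0, 0], 0],
    [[0, 0, 0], [0, 0, 0], 0.3],
    [[0, 0, 0], [0, 0, 0], 0.5],
    [[0, 0, 0], [0, 0, 0], 0.5],
    [[0, 0, 0], [0, 0, -10], 0.5],
    [[0, 0, 0], [0, 0, -25], 1],
    [[0, 0, 0], [0, 0, -30], 1],
    [[0, 0, 0], [0, 0, -35], 1],
    [[0, 0, 0], [0, 0, -35], 1],
    [[0, 0, 0], [0, 0, -25], 1],
    [[0, 0, 0], [0, 0, 0], 1],
    [[0, 0, 0], [0, 0, 0], 1],
  ],
)

```text
time_s: 12.4
ee_pos: [0.5254, 0.4555, 0.3733]
tool_rot: [0.001, -0.188, 0.982, 0.0]
force: [-0.5, -0.4, -0.5]
width: 0.0871
```

```bash
python3 plan.py 111.7 .421 .2337 .2 .421 .2337 .065 ; python3 look.py wrist w3
```

```text
t 12.4 grasp [0.5256 0.4557 0.2093] yaw 111.73 tilt [0.07 0.05] w 0.0871 F [-0.5 -0.4 -0.5] J [-0.18  0.61 -0.92  1.34  0.48  1.42  0.87]
turn total [0.    0.001 0.001]
-> [0.421  0.2337 0.2   ] shift mm [ 179.  -167.5    9.3] norm 245
-> [0.421  0.2337 0.065 ] shift mm [  0.   0. 135.] norm 135
```

View pics/w3.png

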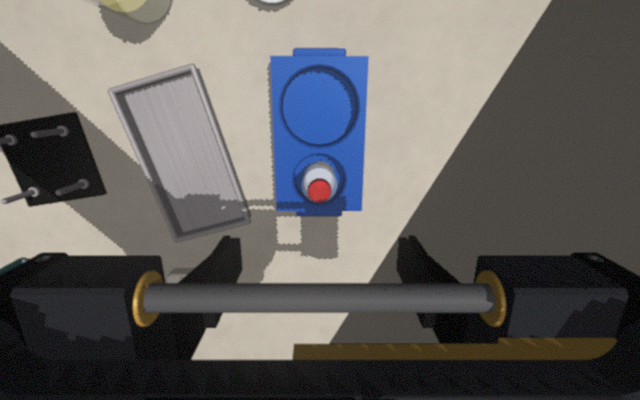

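The small bottle stands in the narrow well (cap at 319,190). On to the big bottle.

Request:
step_arm(
  series=[
    [[0, 0, 0], [10, -9, 0], 1],
    [[0, 0, 0], [20, -19, 0], 1],
    [[0, 0, 0], [20, -19, 0], 1],
    [[0, 0, 0], [20, -19, 0], 1],
    [[0, 0, 0], [20, -19, 0], 1],
    [[0, 0, 0], [20, -19, 0], 1],
    [[0, 0, 0], [20, -19, 0], 1],
    [[0, 0, 0], [20, -18, 0], 1],
    [[0, 0, 0], [20, -18, 4], 1],
    [[0, 0, 0], [9, -8, 5], 1],
    [[0, 0, 0], [0, 0, 0], 1],
    [[0, 0, 0], [0, 0, 0], 1],
  ],
)

```text
time_s: 13.65
ee_pos: [0.4211, 0.2338, 0.363]
tool_rot: [-0.0, -0.188, 0.982, -0.0]
force: [0.2, 1.0, 0.0]
width: 0.0869
```

```bash
python3 plan.py 111.7 .421 .2337 .065 ; python3 look.py wrist w4
```

```text
t 13.65 grasp [0.4211 0.2338 0.199 ] yaw 111.68 tilt [-0.02 -0.01] w 0.0869 F [0.2 1.  0. ] J [ 0.44  0.11 -1.08  1.88  0.11  1.21  1.27]
turn total [-0. -0. -0.]
-> [0.421  0.2337 0.065 ] shift mm [ 2.00e-01 -1.00e-01  1.34e+02] norm 134
```

View pics/w4.png

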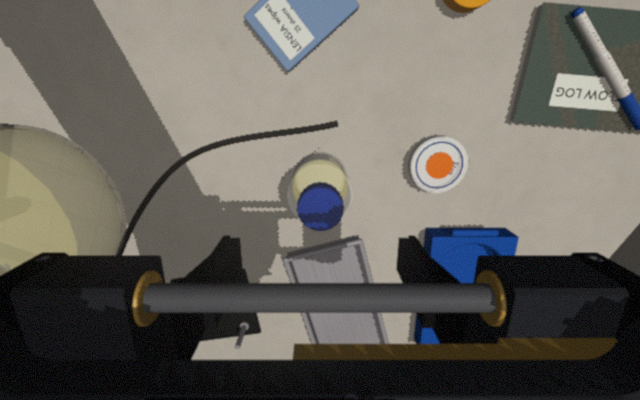

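Blue cap at (320,206), centred between the jaws; orange sticker at (439,166). Quick check then descend.

Run:
```python
import pickle
from h import *
w=pickle.load(open("w4.pkl","rb"))
print(ray(w,320,206,.108),ray(w,439,165.5,.016))
```

```text
[0.4190306  0.23392264 0.108     ] [0.36146874 0.34387721 0.016     ]
```

Request:
step_arm(
  series=[
    [[0, 0, 0], [0, 0, 15], 1],
    [[0, 0, 0], [0, 0, 25], 1],
    [[0, 0, 0], [0, 0, 30], 1],
    [[0, 0, 0], [0, 0, 30], 1],
    [[0, 0, 0], [0, 0, 22], 1],
    [[0, 0, 0], [0, 0, 12], 1],
    [[0, 0, 0], [0, 0, 0], 1],
    [[0, 0, 0], [0, 0, 0], 1],
  ],
)

```text
time_s: 14.5
ee_pos: [0.4212, 0.2347, 0.2297]
tool_rot: [0.0, -0.189, 0.982, 0.0]
force: [0.2, -0.2, 0.5]
width: 0.0871
```

```bash
python3 plan.py 111.7 .421 .2337 .065
```

```text
t 14.5 grasp [0.4211 0.2349 0.0657] yaw 111.78 tilt [-0.01  0.05] w 0.0871 F [ 0.2 -0.2  0.5] J [ 0.3   0.32 -1.    2.02  0.33  0.97  1.08]
turn total [0.001 0.    0.001]
-> [0.421  0.2337 0.065 ] shift mm [ 0.5 -0.9  0.7] norm 1
```

Request:
step_arm(
  series=[
    [[0, 0, 0], [0, -1, 1], 0.4],
    [[0, 0, 0], [0, 0, 0], 0],
    [[0, 0, 0], [0, 0, 0], -0.5],
    [[0, 0, 0], [0, 0, 0], -1],
    [[0, 0, 0], [0, 0, 0], -1],
    [[0, 0, 0], [0, 0, 0], -1],
    [[0, 0, 0], [0, 0, 0], -1],
    [[0, 0, 0], [0, 0, -10], -1],
    [[0, 0, 0], [0, 0, -20], -1],
    [[0, 0, 0], [0, 0, -25], -1],
    [[0, 0, 0], [0, 0, -25], -1],
    [[0, 0, 0], [0, 0, -20], -1],
    [[0, 0, 0], [0, 0, -10], -1],
    [[0, 0, 0], [0, 0, 0], -1],
  ],
  grip_force=15,
)

```text
time_s: 15.9
ee_pos: [0.4216, 0.2333, 0.3394]
tool_rot: [0.001, -0.188, 0.982, -0.0]
force: [1.4, -0.5, -1.8]
width: 0.0575
```

```bash
python3 plan.py 111.7 .4575 .4283 .175 .4575 .4283 .071
```

```text
t 15.9 grasp [0.422  0.2333 0.1754] yaw 111.71 tilt [0.12 0.01] w 0.0575 F [ 1.4 -0.5 -1.8] J [ 0.43  0.15 -1.08  1.91  0.14  1.17  1.24]
turn total [-0.001  0.002  0.   ]
-> [0.4575 0.4283 0.175 ] shift mm [-105.4  167.9    0.4] norm 198
-> [0.4575 0.4283 0.071 ] shift mm [  0.   0. 104.] norm 104
```

Request:
step_arm(
  series=[
    [[0, 0, 0], [-6, 10, 0], -1],
    [[0, 0, 0], [-12, 19, 0], -1],
    [[0, 0, 0], [-12, 19, 0], -1],
    [[0, 0, 0], [-12, 19, 0], -1],
    [[0, 0, 0], [-12, 19, 0], -1],
    [[0, 0, 0], [-12, 19, 0], -1],
    [[0, 0, 0], [-12, 19, 0], -1],
    [[0, 0, 0], [-12, 19, 0], -1],
    [[0, 0, 0], [-10, 16, 0], -1],
    [[0, 0, 0], [-5, 9, 0], -1],
    [[0, 0, 0], [0, 0, 0], -1],
    [[0, 0, 0], [0, 0, 0], -1],
  ],
)

```text
time_s: 17.1
ee_pos: [0.4566, 0.4275, 0.3376]
tool_rot: [-0.001, -0.189, 0.982, -0.0]
force: [-0.7, -0.2, -1.4]
width: 0.0575
```

```bash
python3 plan.py 111.7 .4575 .4283 .071; python3 look.py wrist w5
```

```text
t 17.1 grasp [0.4565 0.4274 0.1736] yaw 111.74 tilt [-0.05 -0.05] w 0.0575 F [-0.7 -0.2 -1.4] J [-0.09  0.51 -0.99  1.57  0.44  1.3   0.81]
turn total [-0.001 -0.001  0.001]
-> [0.4575 0.4283 0.071 ] shift mm [ -1.1   0.4 102.6] norm 103
```

View pics/w5.png

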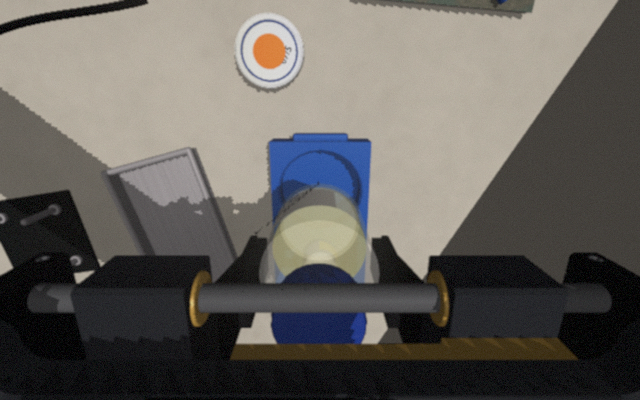

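The bottle sits above the wide well (320,185) and is aligned laterally. I'm lowering it.

Request:
step_arm(
  series=[
    [[0, 0, 0], [-1, 0, 10], -1],
    [[0, 0, 0], [0, 0, 20], -1],
    [[0, 0, 0], [0, 0, 22], -1],
    [[0, 0, 0], [0, 0, 20], -1],
    [[0, 0, 0], [0, 0, 14], -1],
    [[0, 0, 0], [0, 0, 9], -1],
    [[0, 0, 0], [0, 0, 5], -1],
    [[0, 0, 0], [0, 0, 0], -1],
    [[0, 0, 0], [0, 0, 0], -1],
  ],
)

```text
time_s: 18.05
ee_pos: [0.4578, 0.4287, 0.239]
tool_rot: [0.0, -0.188, 0.982, 0.0]
force: [-0.2, 0.1, -1.2]
width: 0.0573
```

```bash
python3 plan.py 111.7 .4575 .4283 .071
```

```text
t 18.05 grasp [0.4579 0.4288 0.075 ] yaw 111.72 tilt [0.04 0.05] w 0.0573 F [-0.2  0.1 -1.2] J [-0.13  0.61 -0.93  1.67  0.53  1.14  0.75]
turn total [0.001 0.001 0.   ]
-> [0.4575 0.4283 0.071 ] shift mm [ 0.4 -0.2  4. ] norm 4
```

Request:
step_arm(
  series=[
    [[0, 0, 0], [0, 0, 4], -1],
    [[0, 0, 0], [0, 0, 0], -1],
    [[0, 0, 0], [0, 0, 0], 0.3],
    [[0, 0, 0], [0, 0, 0], 0.6],
    [[0, 0, 0], [0, 0, 0], 1],
    [[0, 0, 0], [0, 0, 0], 1],
    [[0, 0, 0], [0, 0, 0], 1],
    [[0, 0, 0], [0, 0, -10], 1],
    [[0, 0, 0], [0, 0, -25], 1],
    [[0, 0, 0], [0, 0, -35], 1],
    [[0, 0, 0], [0, 0, -35], 1],
    [[0, 0, 0], [0, 0, -35], 1],
    [[0, 0, 0], [0, 0, -35], 1],
    [[0, 0, 0], [0, 0, -20], 1],
    [[0, 0, 0], [0, 0, 0], 1],
  ],
)

```text
time_s: 19.55
ee_pos: [0.4574, 0.4292, 0.4335]
tool_rot: [0.002, -0.189, 0.982, 0.001]
force: [0.8, 0.1, 0.1]
width: 0.087
```

```bash
python3 look.py top t2; python3 look.py wrist w6; python3 plan.py 111.7 .43 .1 .27
python3 - <<'E'
import cv2
a=cv2.imread("pics/t2.png")[140:340,140:480];cv2.imwrite("pics/t2c.png",cv2.resize(a,None,fx=2.2,fy=2.2))
E
```

```text
t 19.65 grasp [0.4577 0.4285 0.2657] yaw 111.73 tilt [0.04 0.02] w 0.0871 F [ 0.4 -0.1 -0.4] J [-0.07  0.45 -1.02  1.45  0.39  1.45  0.85]
turn total [0.    0.001 0.001]
-> [0.43 0.1  0.27] shift mm [ 147.  -295.    -4.3] norm 330
```

View pics/t2c.png

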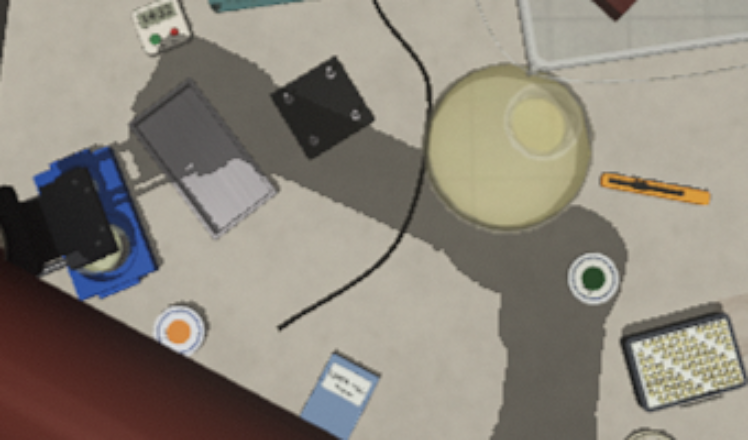

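View pics/w6.png

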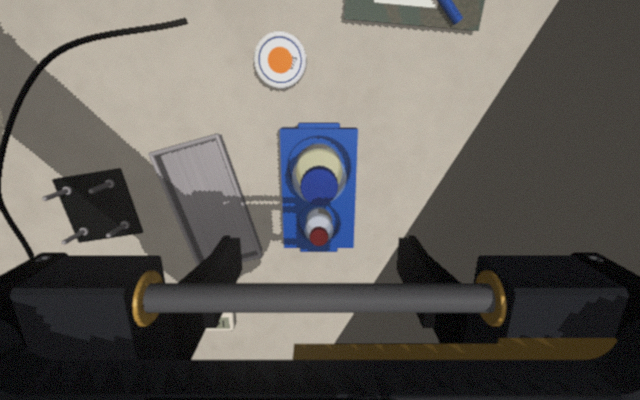

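Both bottles are in their wells. Next the green dish, held with jaws along −59° for pick and place (clear of the flask and matching the rack axis). First I rotate, and check the rack from this view.

Request:
step_arm(
  series=[
    [[0, 0, 0.149], [0, 0, 0], 1],
    [[0, 0, 0.149], [0, 0, 0], 1],
    [[0, 0, 0.149], [0, 0, 0], 1],
    [[0, 0, 0.149], [0, 0, 0], 1],
    [[0, 0, 0.149], [0, 0, 0], 1],
    [[0, 0, 0.149], [0, 0, 0], 1],
    [[0, 0, 0.149], [0, 0, 0], 1],
    [[0, 0, 0.149], [0, 0, 0], 1],
    [[0, 0, 0.149], [0, 0, 0], 1],
    [[0, 0, 0.149], [0, 0, 0], 1],
    [[0, 0, 0.149], [0, 0, 0], 1],
    [[0, 0, 0.149], [0, 0, 0], 1],
    [[0, 0, 0.149], [0, 0, 0], 1],
    [[0, 0, 0.149], [0, 0, 0], 1],
    [[0, 0, 0.149], [0, 0, 0], 1],
    [[0, 0, 0.149], [0, 0, 0], 1],
    [[0, 0, 0.149], [0, 0, 0], 1],
    [[0, 0, 0.149], [0, 0, 0], 1],
    [[0, 0, 0.149], [0, 0, 0], 1],
    [[0, 0, 0.149], [0, 0, 0], 1],
  ],
)

```text
time_s: 21.65
ee_pos: [0.4576, 0.4281, 0.4277]
tool_rot: [0.001, 0.964, 0.264, -0.001]
force: [-0.4, 0.4, 0.5]
width: 0.0869
```

```bash
python3 plan.py -59 .445 .1 .28 .43 -.1 .28 .416 -.136 .15
python3 - <<'E'
import pickle
from h import *
np.set_printoptions(precision=4,suppress=True)
w=pickle.load(open("w6.pkl","rb"))
c=np.array([ray(w,*q,.006) for q in [(53,181),(122,168),(143,231),(80,241)]]);print("rack",c.mean(0),c[:,:2].tolist(),[np.degrees(np.arctan2(*(c[i]-c[i-1])[1::-1])) for i in range(4)])
print("orange",ray(w,280,60,.016))
t=pickle.load(open("t2.pkl","rb"))
for q in [(463,281),(479,322),(435,327),(423,293)]: print("box",ray(t,*q,.075))
E
```

```text
t 21.65 grasp [0.4573 0.4278 0.2637] yaw -59.37 tilt [-0.11 -0.09] w 0.0869 F [-0.4  0.4  0.5] J [-0.41  0.32 -0.52  1.47  0.16  1.4  -1.98]
turn total [ 0.     0.003 -0.006]
-> [0.445 0.1   0.28 ] shift mm [-179.8  274.7  -16.3] norm 329
-> [ 0.43 -0.1   0.28] shift mm [-115.9  163.7    0. ] norm 201
-> [ 0.416 -0.136  0.15 ] shift mm [-30.5  23.6 130. ] norm 136
rack [0.6186 0.1796 0.006 ] [[0.6061942451095419, 0.11722500327490681], [0.555989779702039, 0.19691768209803842], [0.6327599874011132, 0.24083684976791989], [0.6795845101201694, 0.16347520482061514]] [np.float64(-147.7810616615535), np.float64(122.20993836509207), np.float64(29.773272770530674), np.float64(-58.814825218797466)]
orange [0.3611 0.3435 0.016 ]
box [ 0.3814 -0.2537  0.075 ]
box [ 0.2836 -0.2881  0.075 ]
box [ 0.2733 -0.1817  0.075 ]
box [ 0.354  -0.1556  0.075 ]
```

Request:
step_arm(
  series=[
    [[0, 0.003, -0.112], [0, 0, -5], 1],
    [[0, 0, -0.112], [0, 0, -5], 1],
    [[0, 0, -0.112], [0, 0, -5], 1],
  ],
)

```text
time_s: 21.95
ee_pos: [0.4576, 0.4281, 0.4429]
tool_rot: [0.0, 0.904, 0.427, 0.0]
force: [-0.6, -0.3, -0.3]
width: 0.0871
```

```bash
python3 plan.py -40 .445 .1 .28 .43 -.1 .28 .416 -.136 .15
```

```text
t 21.95 grasp [0.4577 0.4281 0.2789] yaw -39.5 tilt [0.03 0.  ] w 0.0871 F [-0.6 -0.3 -0.3] J [-0.38  0.32 -0.57  1.44  0.18  1.43 -1.64]
turn total [ 0.    -0.     0.009]
-> [0.445 0.1   0.28 ] shift mm [-259.4  201.3   -1.1] norm 328
-> [ 0.43 -0.1   0.28] shift mm [-162.9  117.1    0. ] norm 201
-> [ 0.416 -0.136  0.15 ] shift mm [-36.6  12.4 130. ] norm 136
```

Request:
step_arm(
  series=[
    [[0, 0, 0.009], [-14, 11, 0], 1],
    [[0, 0, 0], [-26, 20, 0], 1],
    [[0, 0, 0], [-26, 20, 0], 1],
    [[0, 0, 0], [-26, 20, 0], 1],
    [[0, 0, 0], [-26, 20, 0], 1],
    [[0, 0, 0], [-26, 20, 0], 1],
    [[0, 0, 0], [-26, 20, 0], 1],
    [[0, 0, 0], [-26, 20, 0], 1],
    [[0, 0, 0], [-26, 20, 0], 1],
    [[0, 0, 0], [-26, 20, 0], 1],
    [[0, 0, 0], [-24, 18, 0], 1],
    [[0, 0, 0], [-24, 17, 0], 1],
    [[0, 0, 0], [-24, 17, 0], 1],
    [[0, 0, 0], [-24, 17, 0], 1],
    [[0, 0, 0], [-24, 17, 0], 1],
    [[0, 0, 0], [-24, 17, 0], 1],
    [[0, 0, 0], [-24, 16, 0], 1],
    [[0, 0, 0], [-12, 8, 0], 1],
    [[0, 0, 0], [0, 0, 0], 1],
  ],
)

```text
time_s: 23.85
ee_pos: [0.423, -0.1058, 0.4421]
tool_rot: [-0.001, 0.908, 0.419, 0.001]
force: [-0.4, -0.4, -0.3]
width: 0.0872
```

```bash
python3 plan.py -40  .416 -.136 .25;python3 look.py wrist w7
```

```text
t 23.85 grasp [ 0.4231 -0.1055  0.2781] yaw -40.5 tilt [0.01 0.11] w 0.0872 F [-0.4 -0.4 -0.3] J [ 0.24 -0.12 -0.09  1.89 -0.01  1.37 -0.55]
turn total [-0.001 -0.002 -0.009]
-> [ 0.416 -0.136  0.25 ] shift mm [-27.7  14.   28.1] norm 42
```

View pics/w7.png

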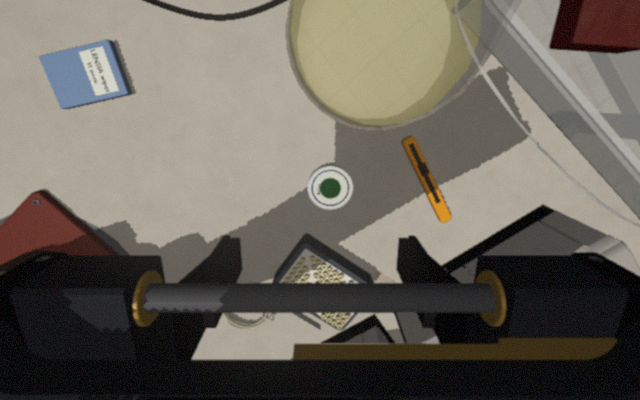

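Green sticker at (330,187); cutter from (407,137) to (447,220). Compute both.

Run:
```python
import pickle
from h import *
np.set_printoptions(precision=4,suppress=True)
w=pickle.load(open("w7.pkl","rb"))
print("green",ray(w,330.3,187.3,.016))
im=cv2.cvtColor(w["color"],cv2.COLOR_RGB2HSV)
m=cv2.inRange(im[120:235,390:465],(5,150,80),(22,255,255))
k=cv2.morphologyEx(m,cv2.MORPH_CLOSE,np.ones((7,7)))
r=cv2.minAreaRect(cv2.findNonZero(k));b=cv2.boxPoints(r)+[390,120]
P=np.array([ray(w,*q,.011) for q in b]);print("cutter",P.mean(0),[(np.linalg.norm(P[i]-P[i-1]).round(4),np.degrees(np.arctan2(*(P[i]-P[i-1])[1::-1])).round(1)) for i in range(4)])
t=pickle.load(open("t2.pkl","rb"));im=cv2.cvtColor(t["color"],cv2.COLOR_RGB2HSV)
m=cv2.inRange(im[210:240,405:475],(5,150,80),(22,255,255));k=cv2.morphologyEx(m,cv2.MORPH_CLOSE,np.ones((5,5)))
b=cv2.boxPoints(cv2.minAreaRect(cv2.findNonZero(k)))+[405,210]
P=np.array([ray(t,*q,.011) for q in b]);print("cutter top",P.mean(0),[(np.linalg.norm(P[i]-P[i-1]).round(4),np.degrees(np.arctan2(*(P[i]-P[i-1])[1::-1])).round(1)) for i in range(4)])
```

```text
green [ 0.4164 -0.1363  0.016 ]
cutter [ 0.5182 -0.2132  0.011 ] [(np.float64(0.1289), np.float64(78.4)), (np.float64(0.0162), np.float64(-14.6)), (np.float64(0.1283), np.float64(-101.0)), (np.float64(0.0175), np.float64(167.8))]
cutter top [ 0.5197 -0.2129  0.011 ] [(np.float64(0.1274), np.float64(78.9)), (np.float64(0.0165), np.float64(-12.3)), (np.float64(0.1276), np.float64(-101.2)), (np.float64(0.0165), np.float64(167.1))]
```

Request:
step_arm(
  series=[
    [[0, -0.002, -0.009], [-14, 7, 5], 1],
    [[0, 0, 0], [-14, 7, 15], 1],
    [[0, 0, 0], [0, 0, 30], 1],
    [[0, 0, 0], [0, 0, 35], 1],
    [[0, 0, 0], [0, 0, 35], 1],
    [[0, 0, 0], [0, 0, 30], 1],
    [[0, 0, 0], [0, 0, 25], 1],
    [[0, 0, 0], [0, 0, 10], 1],
    [[0, 0, 0], [0, 0, 0], 1],
    [[0, 0, 0], [0, 0, 0], 1],
  ],
)

```text
time_s: 24.9
ee_pos: [0.4172, -0.1337, 0.2591]
tool_rot: [0.0, 0.905, 0.425, 0.001]
force: [0.2, -0.5, -0.3]
width: 0.087
```

```bash
python3 plan.py -40  .4163 -.1362 .0215
```

```text
t 24.9 grasp [ 0.4175 -0.1337  0.0951] yaw -39.73 tilt [0.11 0.02] w 0.087 F [ 0.2 -0.5 -0.3] J [ 0.27  0.05 -0.06  2.13  0.    0.97 -0.49]
turn total [ 0.001 -0.001  0.005]
-> [ 0.4163 -0.1362  0.0215] shift mm [-2.4  0.9 73.6] norm 74
```

Request:
step_arm(
  series=[
    [[0, 0, 0.005], [-2, 1, 15], 1],
    [[0, 0, 0], [0, 0, 20], 1],
    [[0, 0, 0], [0, 0, 17], 1],
    [[0, 0, 0], [0, 0, 10], 1],
    [[0, 0, 0], [0, 0, 6], 1],
    [[0, 0, 0], [0, 0, 4], 1],
    [[0, 0, 0], [0, 0, 0], 1],
    [[0, 0, 0], [0, 0, 0], 1],
  ],
)

```text
time_s: 25.7
ee_pos: [0.4165, -0.1363, 0.1868]
tool_rot: [0.0, 0.906, 0.422, 0.001]
force: [0.3, 1.1, 0.0]
width: 0.0872
```

```bash
python3 plan.py -40  .4163 -.1362 .0215
```

```text
t 25.7 grasp [ 0.4169 -0.1363  0.0228] yaw -40.05 tilt [0.11 0.01] w 0.0872 F [0.3 1.1 0. ] J [ 0.27  0.16 -0.06  2.18  0.01  0.8  -0.49]
turn total [ 0.001 -0.001 -0.001]
-> [ 0.4163 -0.1362  0.0215] shift mm [-0.1 -0.3  1.3] norm 1
```

Request:
step_arm(
  series=[
    [[0, 0, 0], [0, 0, 1], 0.5],
    [[0, 0, 0], [0, 0, 0], 0.3],
    [[0, 0, 0], [0, 0, 0], 0],
    [[0, 0, 0], [0, 0, 0], -0.5],
    [[0, 0, 0], [0, 0, 0], -1],
    [[0, 0, 0], [0, 0, 0], -1],
    [[0, 0, 0], [0, 0, 0], -1],
    [[0, 0, 0], [0, 0, -5], -1],
    [[0, 0, 0], [0, 0, -10], -1],
    [[0, 0, 0], [0, 0, -20], -1],
    [[0, 0, 0], [0, 0, -30], -1],
    [[0, 0, 0], [0, 0, -35], -1],
    [[0, 0, 0], [0, 0, -35], -1],
    [[0, 0, 0], [0, 0, -35], -1],
    [[0, 0, 0], [0, 0, -35], -1],
    [[0, 0, 0], [0, 0, -30], -1],
    [[0, 0, 0], [0, 0, -15], -1],
    [[0, 0, 0], [0, 0, 0], -1],
  ],
  grip_force=12,
)

```text
time_s: 27.5
ee_pos: [0.4161, -0.1364, 0.4383]
tool_rot: [0.002, 0.906, 0.422, 0.002]
force: [0.4, -0.6, -0.4]
width: 0.0585
```

```bash
python3 plan.py -59  .43 .1 .27 .6195 .178 .2; python3 look.py scene s2
```

```text
t 27.5 grasp [ 0.4171 -0.1365  0.2743] yaw -40.05 tilt [ 0.34 -0.05] w 0.0585 F [ 0.4 -0.6 -0.4] J [ 0.27 -0.12 -0.05  1.89 -0.01  1.36 -0.48]
turn total [ 0.004 -0.004  0.331]
-> [0.43 0.1  0.27] shift mm [ 133.7 -195.4    4.3] norm 237
-> [0.6195 0.178  0.2   ] shift mm [202.6  30.7  70. ] norm 217
```

View pics/s2.png

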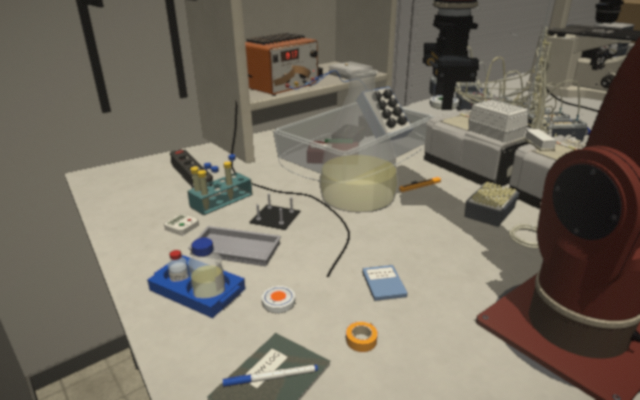

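Request:
step_arm(
  series=[
    [[0.002, -0.002, 0.11], [0, 0, 0], -1],
    [[0.002, -0.002, 0.11], [0, 0, 0], -1],
    [[0, 0, 0.11], [0, 0, 0], -1],
    [[0, 0, 0], [7, -10, 0], -1],
    [[0, 0, 0], [14, -20, 0], -1],
    [[0, 0, 0], [16, -23, 0], -1],
    [[0, 0, 0], [16, -24, 0], -1],
    [[0, 0, 0], [16, -24, 0], -1],
    [[0, 0, 0], [16, -24, 0], -1],
    [[0, 0, 0], [16, -23, 0], -1],
    [[0, 0, 0], [16, -23, 0], -1],
    [[0, 0, 0], [12, -18, 0], -1],
    [[0, 0, 0], [5, -7, 0], -1],
    [[0, 0, 0], [0, 0, 0], -1],
  ],
)

```text
time_s: 28.95
ee_pos: [0.4293, 0.1018, 0.4347]
tool_rot: [-0.001, 0.963, 0.27, -0.003]
force: [0.7, -0.4, -0.9]
width: 0.0586
```

```bash
python3 plan.py -59  .6195 .178 .2; python3 look.py wrist w8
```

```text
t 28.95 grasp [0.4284 0.1019 0.2707] yaw -58.71 tilt [-0.31  0.01] w 0.0586 F [ 0.7 -0.4 -0.9] J [ 0.07 -0.09 -0.38  1.88 -0.04  1.36 -1.32]
turn total [-0.003  0.005  0.005]
-> [0.6195 0.178  0.2   ] shift mm [202.3  32.6  70.7] norm 217
```

View pics/w8.png

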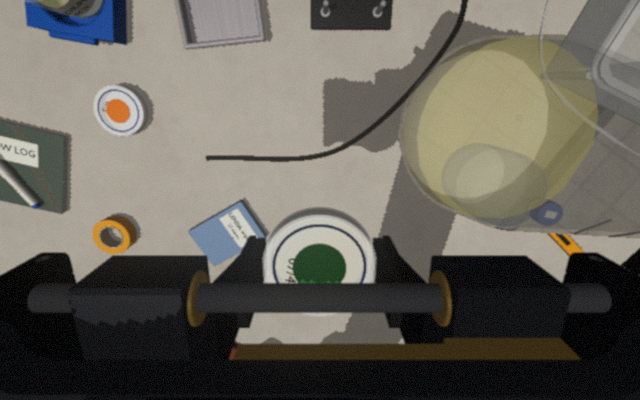

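The green dish is held level at (318,264). I'm carrying it to above the rack.

Request:
step_arm(
  series=[
    [[-0.003, 0.005, 0.005], [10, 2, 2], -1],
    [[0, 0, 0], [20, 3, 6], -1],
    [[0, 0, 0], [22, 4, 8], -1],
    [[0, 0, 0], [22, 4, 8], -1],
    [[0, 0, 0], [22, 3, 8], -1],
    [[0, 0, 0], [22, 3, 8], -1],
    [[0, 0, 0], [22, 4, 8], -1],
    [[0, 0, 0], [22, 4, 8], -1],
    [[0, 0, 0], [20, 3, 8], -1],
    [[0, 0, 0], [14, 2, 6], -1],
    [[0, 0, 0], [6, 1, 1], -1],
    [[0, 0, 0], [0, 0, 0], -1],
    [[0, 0, 0], [0, 0, 0], -1],
  ],
)

```text
time_s: 30.3
ee_pos: [0.6202, 0.1751, 0.3647]
tool_rot: [0.0, 0.964, 0.265, 0.001]
force: [0.2, -0.8, -1.0]
width: 0.0585
```

```bash
python3 plan.py -59  .6195 .178 .09; python3 look.py wrist w9; python3 look.py top t3; python3 -c "
import cv2
a=cv2.imread('pics/t3.png')[130:260,220:360];cv2.imwrite('pics/t3c.png',cv2.resize(a,None,fx=4,fy=4))"
```

```text
t 30.3 grasp [0.6204 0.1752 0.2007] yaw -59.28 tilt [0.08 0.01] w 0.0585 F [ 0.2 -0.8 -1. ] J [-0.04  0.37 -0.39  1.52  0.15  1.28 -1.49]
turn total [ 0.001 -0.001 -0.005]
-> [0.6195 0.178  0.09  ] shift mm [  0.9  -2.8 110.7] norm 111
```

View pics/w9.png

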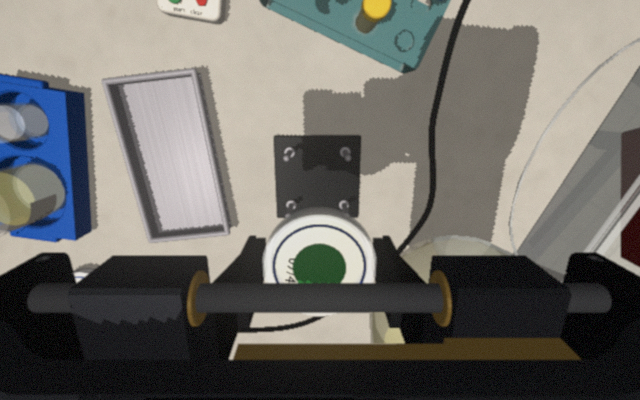

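View pics/t3c.png

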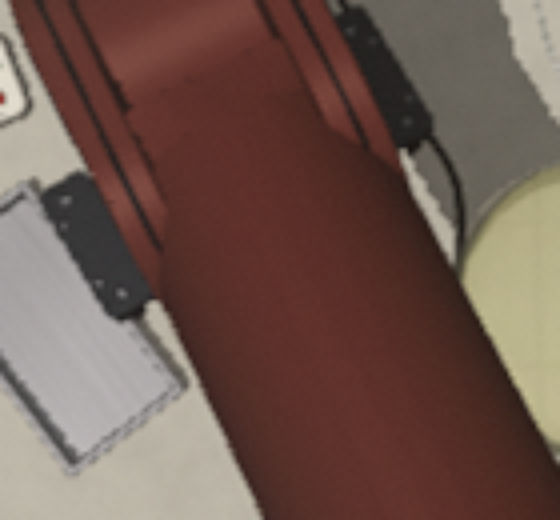

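Rack plate corners: about (274,136), (361,136), (359,217), (275,217); rod tops at (289,152), (346,152), (290,205), (345,205). Tray corners: (104,81), (197,68), (230,234), (151,241).

Run:
```python
import pickle
from h import *
np.set_printoptions(precision=4,suppress=True)
w=pickle.load(open("w9.pkl","rb"))
for n,z,Q in [("plate",.006,[(274,136),(361,136),(359,217),(275,217)]),("rods",.046,[(289,152),(346,152),(345,205),(290,205)]),("collar",.01,[(289,152),(346,152),(345,205),(290,205)]),("tray",.018,[(104,81),(197,68),(230,234),(151,241)])]:
    c=np.array([ray(w,*q,z) for q in Q]);print(n,c.mean(0),[(np.linalg.norm(c[i]-c[i-1]).round(4),np.degrees(np.arctan2(*(c[i]-c[i-1])[1::-1])).round(1)) for i in range(4)])
for yaw in (-59,):
  a=np.radians(31)
  for cx,cy in [(.6195,.178),(.6195,.1765)]:
    X=[[cx+29*.001*(sx*np.cos(a)-sy*np.sin(a)),cy+.029*(sx*np.sin(a)+sy*np.cos(a)),.046] for sx in(-1,1) for sy in (-1,1)]
    print(proj(w,X).round(1).tolist()); X=np.array(X);X[:,2]=.01;print("col",proj(w,X).round(1).tolist())
a=cv2.resize(w["color"][120:240,260:380,::-1],None,fx=5,fy=5,interpolation=cv2.INTER_CUBIC);cv2.imwrite("pics/w9c.png",a)
```

```text
plate [0.6203 0.1771 0.006 ] [(np.float64(0.09), np.float64(29.0)), (np.float64(0.0906), np.float64(-59.3)), (np.float64(0.0899), np.float64(-148.5)), (np.float64(0.0944), np.float64(120.7))]
rods [0.628  0.1811 0.046 ] [(np.float64(0.0521), np.float64(30.2)), (np.float64(0.0531), np.float64(-59.3)), (np.float64(0.0521), np.float64(-148.9)), (np.float64(0.0539), np.float64(120.7))]
collar [0.6203 0.1767 0.01  ] [(np.float64(0.0583), np.float64(30.2)), (np.float64(0.0595), np.float64(-59.3)), (np.float64(0.0583), np.float64(-148.9)), (np.float64(0.0604), np.float64(120.7))]
tray [0.5609 0.3157 0.018 ] [(np.float64(0.1682), np.float64(37.2)), (np.float64(0.091), np.float64(-52.0)), (np.float64(0.1711), np.float64(-143.5)), (np.float64(0.0889), np.float64(126.2))]
[[345.2, 216.2], [286.7, 216.4], [346.4, 158.1], [284.6, 158.4]]
col [[342.7, 204.7], [289.9, 205.0], [343.6, 152.0], [288.1, 152.3]]
[[346.5, 216.9], [288.1, 217.2], [347.8, 158.9], [286.0, 159.2]]
col [[343.8, 205.4], [291.1, 205.6], [344.8, 152.7], [289.3, 153.0]]
```

View pics/w9c.png

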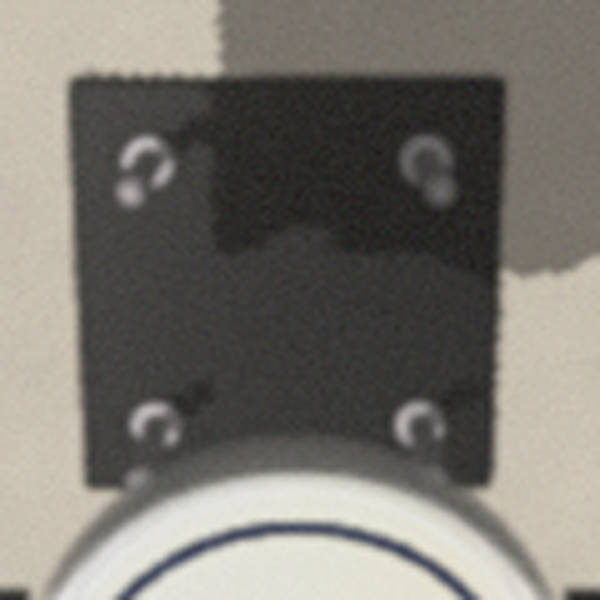

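Collars at (289,153)/(345.5,153) agree with a rack centre of (0.620, 0.177). I'm descending.

Request:
step_arm(
  series=[
    [[0, 0, -0.005], [0, -1.5, 10], -1],
    [[0, 0, 0], [0, 0, 20], -1],
    [[0, 0, 0], [0, 0, 25], -1],
    [[0, 0, 0], [0, 0, 25], -1],
    [[0, 0, 0], [0, 0, 22], -1],
    [[0, 0, 0], [0, 0, 14], -1],
    [[0, 0, 0], [0, 0, 10], -1],
    [[0, 0, 0], [0, 0, 0], -1],
    [[0, 0, 0], [0, 0, 0], -1],
  ],
)

```text
time_s: 31.3
ee_pos: [0.6199, 0.1772, 0.2392]
tool_rot: [-0.0, 0.964, 0.268, 0.001]
force: [0.1, 0.2, -0.2]
width: 0.0589
```

```bash
python3 plan.py -59  .620 .1767 .028; python3 look.py wrist w10;  python3 look.py scene s3
```

```text
t 31.3 grasp [0.6203 0.1773 0.0752] yaw -58.95 tilt [0.13 0.04] w 0.0589 F [ 0.1  0.2 -0.2] J [-0.06  0.48 -0.38  1.64  0.2   1.06 -1.52]
turn total [ 0.001 -0.002  0.001]
-> [0.62   0.1767 0.028 ] shift mm [-0.2  0.5 47.2] norm 47
```

View pics/s3.png

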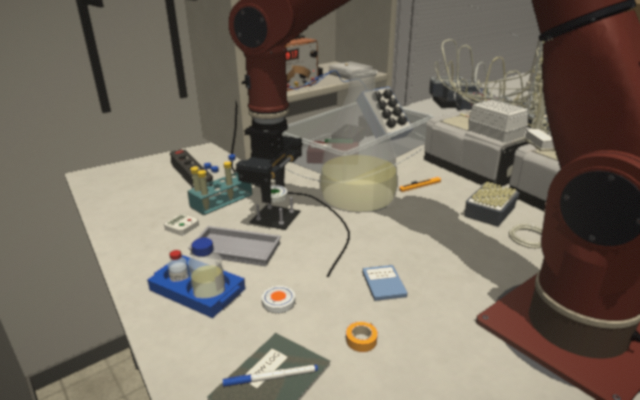

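The dish hangs level just above the rods at (272,192). Final lowering.

Request:
step_arm(
  series=[
    [[0, 0, 0], [0, 0, 10], -1],
    [[0, 0, 0], [0, 0, 13], -1],
    [[0, 0, 0], [0, 0, 10], -1],
    [[0, 0, 0], [0, 0, 7], -1],
    [[0, 0, 0], [0, 0, 5], -1],
    [[0, 0, 0], [0, 0, 0], -1],
    [[0, 0, 0], [0, 0, 0], -1],
  ],
)

```text
time_s: 32.1
ee_pos: [0.6198, 0.1771, 0.1936]
tool_rot: [-0.0, 0.964, 0.268, 0.001]
force: [0.7, -0.9, 0.7]
width: 0.0589
```

```bash
python3 plan.py -59  .620 .1767 .028
```

```text
t 32.1 grasp [0.62   0.1772 0.0296] yaw -58.96 tilt [0.08 0.03] w 0.0589 F [ 0.7 -0.9  0.7] J [-0.07  0.53 -0.37  1.67  0.22  0.98 -1.54]
turn total [ 0.    -0.002  0.001]
-> [0.62   0.1767 0.028 ] shift mm [-0.1  0.5  1.6] norm 2
```

Request:
step_arm(
  series=[
    [[0, 0, 0], [0, 0, 1.5], -1],
    [[0, 0, 0], [0, 0, 0], -1],
    [[0, 0, 0], [0, 0, 0], 0.5],
    [[0, 0, 0], [0, 0, 0], 0.7],
    [[0, 0, 0], [0, 0, 0], 0.7],
    [[0, 0, 0], [0, 0, 0], 0.7],
    [[0, 0, 0], [0, 0, -8], 0.7],
    [[0, 0, 0], [0, 0, -15], 0.7],
    [[0, 0, 0], [0, 0, -25], 1],
    [[0, 0, 0], [0, 0, -35], 1],
    [[0, 0, 0], [0, 0, -35], 1],
    [[0, 0, 0], [0, 0, -35], 1],
    [[0, 0, 0], [0, 0, -35], 1],
    [[0, 0, 0], [0, 0, -20], 1],
    [[0, 0, 0], [0, 0, 0], 1],
  ],
)

```text
time_s: 33.6
ee_pos: [0.6197, 0.1775, 0.4056]
tool_rot: [-0.0, 0.964, 0.268, 0.004]
force: [-0.2, -0.1, 0.4]
width: 0.087
```

```bash
python3 plan.py -59  .3612 .3435 .2 .3612 .3435 .1; python3 look.py wrist w11;  python3 look.py scene s4
```

```text
t 33.6 grasp [0.6211 0.1779 0.2416] yaw -58.95 tilt [0.48 0.14] w 0.087 F [-0.2 -0.1  0.4] J [-0.04  0.35 -0.4   1.46  0.14  1.35 -1.48]
turn total [ 0.002 -0.008  0.001]
-> [0.3612 0.3435 0.2   ] shift mm [-136.1 -275.5   41.6] norm 310
-> [0.3612 0.3435 0.1   ] shift mm [  0.   0. 100.] norm 100
```

View pics/w11.png

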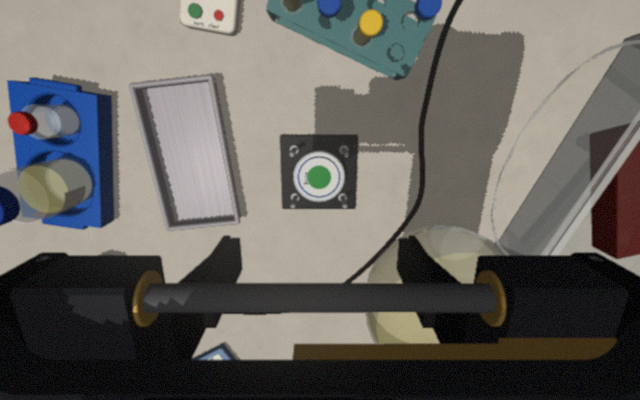

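View pics/s4.png

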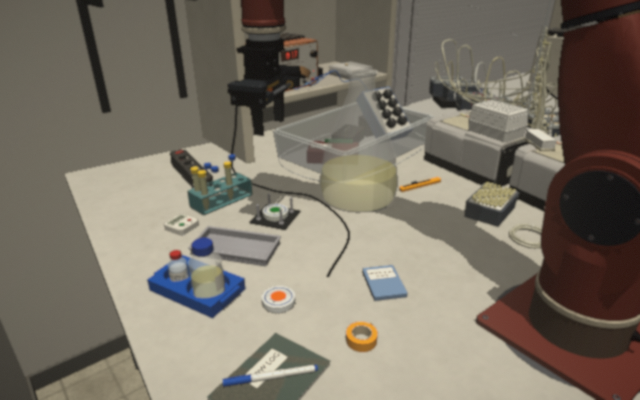

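The green dish is flat between the rods (319,177). Now the orange dish.

Request:
step_arm(
  series=[
    [[0.001, -0.004, 0.001], [-6, -12, 0], 1],
    [[0.001, -0.004, 0], [-12, -24, 0], 1],
    [[0, 0, 0], [-12, -24, 0], 1],
    [[0, 0, 0], [-12, -24, 0], 1],
    [[0, 0, 0], [-12, -24, 0], 1],
    [[0, 0, 0], [-12, -24, 0], 1],
    [[0, 0, 0], [-12, -24, 0], 1],
    [[0, 0, 0], [-12, -24, 0], 1],
    [[0, 0, 0], [-12, -24, 0], 1],
    [[0, 0, 0], [-12, -24, 0], 1],
    [[0, 0, 0], [-12, -24, 0], 1],
    [[0, 0, 0], [-12, -24, 10], 1],
    [[0, 0, 0], [-9, -18, 20], 1],
    [[0, 0, 0], [0, 0, 10], 1],
    [[0, 0, 0], [0, 0, 0], 1],
  ],
)

```text
time_s: 35.2
ee_pos: [0.3407, 0.3527, 0.3593]
tool_rot: [0.001, 0.963, 0.268, -0.005]
force: [1.3, -0.8, -0.2]
width: 0.0872
```

```bash
python3 plan.py -59  .3612 .3435 .1; python3 look.py wrist w12
```

```text
t 35.2 grasp [0.3392 0.3519 0.1953] yaw -58.94 tilt [-0.52 -0.28] w 0.0872 F [ 1.3 -0.8 -0.2] J [-0.3   0.08 -0.62  1.87  0.05  1.21 -1.96]
turn total [-0.001  0.01   0.001]
-> [0.3612 0.3435 0.1   ] shift mm [12.9 18.4 95.3] norm 98
```

View pics/w12.png

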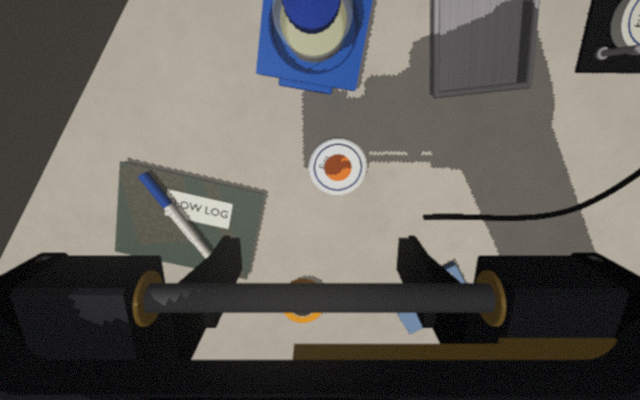

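Request:
step_arm(
  series=[
    [[0, 0.005, 0], [6, 9, 5], 1],
    [[0, 0.005, 0], [7, 9, 15], 1],
    [[0, 0, 0], [0, 0, 25], 1],
    [[0, 0, 0], [0, 0, 25], 1],
    [[0, 0, 0], [0, 0, 20], 1],
    [[0, 0, 0], [0, 0, 10], 1],
    [[0, 0, 0], [0, 0, 0], 1],
    [[0, 0, 0], [0, 0, 0], 1],
  ],
)

```text
time_s: 36.05
ee_pos: [0.363, 0.3448, 0.262]
tool_rot: [-0.001, 0.964, 0.267, 0.002]
force: [0.5, -0.4, -0.5]
width: 0.0869
```

```bash
python3 plan.py -59  .3612 .3435 .0215; python3 -c "
import pickle
from h import *
w=pickle.load(open('w12.pkl','rb'));print(ray(w,337.5,167,.016))"
```

```text
t 36.05 grasp [0.3634 0.3454 0.098 ] yaw -59.06 tilt [0.15 0.21] w 0.0869 F [ 0.5 -0.4 -0.5] J [-0.3   0.21 -0.59  1.97  0.14  1.   -1.99]
turn total [-0.002 -0.004 -0.001]
-> [0.3612 0.3435 0.0215] shift mm [-2.2  0.2 76.5] norm 76
[0.36110114 0.34297016 0.016     ]
```

Request:
step_arm(
  series=[
    [[-0.002, -0.004, 0], [-2, 0, 15], 1],
    [[0, 0, 0], [0, 0, 20], 1],
    [[0, 0, 0], [0, 0, 18], 1],
    [[0, 0, 0], [0, 0, 12], 1],
    [[0, 0, 0], [0, 0, 7], 1],
    [[0, 0, 0], [0, 0, 4], 1],
    [[0, 0, 0], [0, 0, 0], 1],
    [[0, 0, 0], [0, 0, 0], 1],
  ],
)

```text
time_s: 36.85
ee_pos: [0.3608, 0.344, 0.1858]
tool_rot: [0.0, 0.964, 0.267, 0.0]
force: [2.0, 0.1, 0.2]
width: 0.087
```

```bash
python3 plan.py -59  .3612 .3433 .0215
```

```text
t 36.85 grasp [0.3608 0.344  0.0218] yaw -59.02 tilt [ 0.02 -0.  ] w 0.087 F [2.  0.1 0.2] J [-0.34  0.32 -0.57  2.03  0.23  0.85 -2.07]
turn total [ 0. -0. -0.]
-> [0.3612 0.3433 0.0215] shift mm [0.  0.8 0.3] norm 1
```

Request:
step_arm(
  series=[
    [[0, 0, 0], [0, 1, 0], 0.5],
    [[0, 0, 0], [0, 0, 0], 0.3],
    [[0, 0, 0], [0, 0, 0], 0],
    [[0, 0, 0], [0, 0, 0], -0.5],
    [[0, 0, 0], [0, 0, 0], -1],
    [[0, 0, 0], [0, 0, 0], -1],
    [[0, 0, 0], [0, 0, 0], -1],
    [[0, 0, 0], [0, 0, -5], -1],
    [[0, 0, 0], [0, 0, -10], -1],
    [[0, 0, 0], [0, 0, -20], -1],
    [[0, 0, 0], [0, 0, -30], -1],
    [[0, 0, 0], [0, 0, -35], -1],
    [[0, 0, 0], [0, 0, -35], -1],
    [[0, 0, 0], [0, 0, -30], -1],
    [[0, 0, 0], [0, 0, -15], -1],
    [[0, 0, 0], [0, 0, 0], -1],
    [[0, 0, 0], [0, 0, 0], -1],
  ],
  grip_force=12,
)

```text
time_s: 38.55
ee_pos: [0.361, 0.3429, 0.3653]
tool_rot: [0.0, 0.964, 0.267, -0.0]
force: [0.0, -0.7, -0.9]
width: 0.0593
```

```bash
python3 plan.py -59  .620 .1767 .2; python3 look.py wrist w13
```

```text
t 38.55 grasp [0.361  0.3428 0.2013] yaw -59.01 tilt [ 0.01 -0.03] w 0.0593 F [ 0.  -0.7 -0.9] J [-0.27  0.09 -0.61  1.85  0.06  1.21 -1.92]
turn total [ 0.001  0.    -0.   ]
-> [0.62   0.1767 0.2   ] shift mm [136.4 275.9   1.3] norm 308
```

View pics/w13.png

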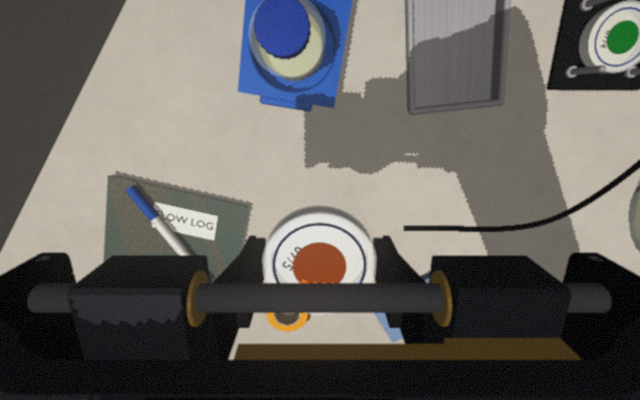

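The orange dish is held level (319,262). Carrying it to the rack.

Request:
step_arm(
  series=[
    [[0, 0, 0], [5, 9, 0], -1],
    [[0, 0, 0], [11, 22, 0], -1],
    [[0, 0, 0], [11, 22, 0], -1],
    [[0, 0, 0], [11, 22, 0], -1],
    [[0, 0, 0], [11, 22, 0], -1],
    [[0, 0, 0], [11, 22, 0], -1],
    [[0, 0, 0], [11, 22, 0], -1],
    [[0, 0, 0], [11, 22, 0], -1],
    [[0, 0, 0], [11, 22, 0], -1],
    [[0, 0, 0], [11, 22, 0], -1],
    [[0, 0, 0], [11, 22, 0], -1],
    [[0, 0, 0], [11, 22, 0], -1],
    [[0, 0, 0], [7, 17, 0], -1],
    [[0, 0, 0], [3, 8, 0], -1],
    [[0, 0, 0], [0, 0, 0], -1],
    [[0, 0, 0], [0, 0, 0], -1],
  ],
)

```text
time_s: 40.2
ee_pos: [0.6192, 0.1771, 0.365]
tool_rot: [-0.0, 0.964, 0.268, -0.001]
force: [0.0, 0.7, -1.1]
width: 0.0588
```

```bash
python3 plan.py -59  .620 .1767 .09; python3 look.py wrist w14
```

```text
t 40.2 grasp [0.619  0.1771 0.201 ] yaw -58.96 tilt [-0.07 -0.01] w 0.0588 F [ 0.   0.7 -1.1] J [-0.03  0.38 -0.41  1.51  0.15  1.28 -1.49]
turn total [-0.     0.001  0.001]
-> [0.62   0.1767 0.09  ] shift mm [  0.4   0.8 111. ] norm 111
```

View pics/w14.png

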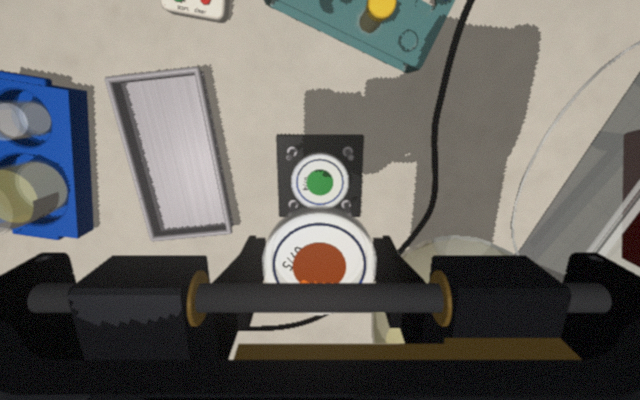

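Request:
step_arm(
  series=[
    [[0, 0, 0], [0, 1, 10], -1],
    [[0, 0, 0], [0, 0, 20], -1],
    [[0, 0, 0], [0, 0, 25], -1],
    [[0, 0, 0], [0, 0, 25], -1],
    [[0, 0, 0], [0, 0, 20], -1],
    [[0, 0, 0], [0, 0, 12], -1],
    [[0, 0, 0], [0, 0, 10], -1],
    [[0, 0, 0], [0, 0, 10], -1],
    [[0, 0, 0], [0, 0, 8], -1],
    [[0, 0, 0], [0, 0, 6], -1],
    [[0, 0, 0], [0, 0, 4], -1],
    [[0, 0, 0], [0, 0, 0], -1],
    [[0, 0, 0], [0, 0, 0], -1],
  ],
)

```text
time_s: 41.55
ee_pos: [0.6205, 0.1755, 0.2155]
tool_rot: [0.0, 0.964, 0.267, -0.0]
force: [0.6, -0.2, -0.5]
width: 0.0593
```

```bash
python3 plan.py -59  .620 .1767 .044
```

```text
t 41.55 grasp [0.6205 0.1754 0.0515] yaw -59.02 tilt [ 0.   -0.03] w 0.0593 F [ 0.6 -0.2 -0.5] J [-0.05  0.51 -0.38  1.65  0.22  1.02 -1.53]
turn total [ 0.  0. -0.]
-> [0.62   0.1767 0.044 ] shift mm [ 0.2 -1.3  7.5] norm 8
```

Request:
step_arm(
  series=[
    [[0, 0, 0], [0, -1, 4], -1],
    [[0, 0, 0], [0, 0, 3], -1],
    [[0, 0, 0], [0, 0, 1], -1],
    [[0, 0, 0], [0, 0, 0], -1],
    [[0, 0, 0], [0, 0, 0], -1],
    [[0, 0, 0], [0, 0, 0], 0.5],
    [[0, 0, 0], [0, 0, 0], 0.7],
    [[0, 0, 0], [0, 0, 0], 0.7],
    [[0, 0, 0], [0, 0, 0], 0.7],
    [[0, 0, 0], [0, 0, -8], 0.7],
    [[0, 0, 0], [0, 0, -15], 0.7],
    [[0, 0, 0], [0, 0, -25], 1],
    [[0, 0, 0], [0, 0, -35], 1],
    [[0, 0, 0], [0, 0, -35], 1],
    [[0, 0, 0], [0, 0, -35], 1],
    [[0, 0, 0], [0, 0, -35], 1],
    [[0, 0, 0], [0, 0, -20], 1],
    [[0, 0, 0], [0, 0, 0], 1],
  ],
)

```text
time_s: 43.35
ee_pos: [0.6201, 0.1769, 0.4208]
tool_rot: [0.0, 0.964, 0.267, 0.003]
force: [0.8, -0.5, 0.1]
width: 0.0868
```

```bash
python3 look.py wrist w15;  python3 look.py scene s5; python3 plan.py -11 .43 .08 .29 .42 -.15 .29 .519 -.213 .2; python3 -c "
import cv2
a=cv2.imread('pics/s5.png')[140:330,130:370];cv2.imwrite('pics/s5c.png',cv2.resize(a,None,fx=3,fy=3))"
```

```text
t 43.45 grasp [0.6199 0.1764 0.2525] yaw -59.02 tilt [ 0.07 -0.01] w 0.0869 F [-0.2  0.7 -0.4] J [-0.03  0.35 -0.41  1.44  0.14  1.38 -1.48]
turn total [ 0.001 -0.001 -0.838]
-> [0.43 0.08 0.29] shift mm [-130.9 -167.8  -37.5] norm 216
-> [ 0.42 -0.15  0.29] shift mm [-227.7   34.1    0. ] norm 230
-> [ 0.519 -0.213  0.2  ] shift mm [-43.  109.2  90. ] norm 148
```

View pics/w15.png

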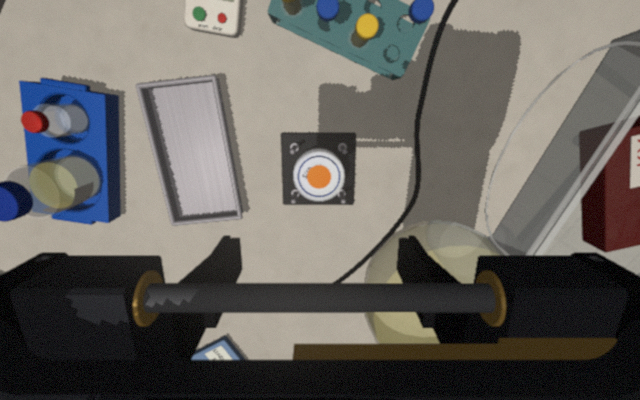

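View pics/s5c.png

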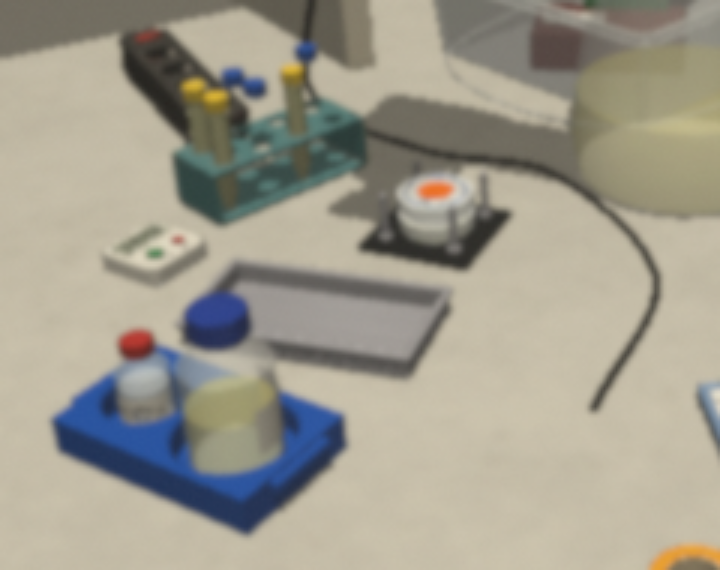

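The stack is right: orange on top, both between the rods. Now the cutter.

Request:
step_arm(
  series=[
    [[0, 0, -0.14], [0, 0, -6], 1],
    [[0, 0, -0.14], [0, 0, -6], 1],
    [[0, 0, -0.14], [0, 0, -6], 1],
    [[0, 0, -0.14], [0, 0, -6], 1],
    [[0, 0, -0.14], [0, 0, -6], 1],
    [[0, 0, -0.138], [0, 0, -6], 1],
    [[0, 0, 0], [-9, -12, 0], 1],
    [[0, 0, 0], [-16, -21, 0], 1],
    [[0, 0, 0], [-18, -23, 0], 1],
    [[0, 0, 0], [-18, -23, 0], 1],
    [[0, 0, 0], [-18, -23, 0], 1],
    [[0, 0, 0], [-18, -23, 0], 1],
    [[0, 0, 0], [-18, -22, 0], 1],
    [[0, 0, 0], [-16, -21, 0], 1],
  ],
)

```text
time_s: 44.85
ee_pos: [0.4285, 0.0791, 0.4504]
tool_rot: [-0.0, 0.772, 0.636, -0.001]
force: [0.5, 0.0, -0.3]
width: 0.0869
```

Request:
step_arm(
  series=[
    [[0, 0, 0], [-24, 3, 0], 1],
    [[0, 0, 0], [-24, 4, 0], 1],
    [[0, 0, 0], [-24, 4, 0], 1],
    [[0, 0, 0], [-24, 4, 0], 1],
    [[0, 0, 0], [-24, 4, 0], 1],
    [[0, 0, 0], [-24, 3, 0], 1],
    [[0, 0, 0], [-24, 3, 0], 1],
    [[0, 0, 0], [-24, 3, 0], 1],
    [[0, 0, 0], [-24, 3, 0], 1],
    [[0, 0, 0], [-12, 3, 0], 1],
    [[0, 0, 0], [0, 0, 0], 1],
  ],
)

```text
time_s: 45.95
ee_pos: [0.4196, -0.1515, 0.4508]
tool_rot: [-0.0, 0.772, 0.635, -0.001]
force: [0.1, -0.2, 0.3]
width: 0.087
```

```bash
python3 look.py wrist w16; python3 plan.py -11.2 .519 -.213 .2
python3 - <<'E'
import pickle
from h import *
w=pickle.load(open("w16.pkl","rb"))
im=cv2.cvtColor(w["color"],cv2.COLOR_RGB2HSV)
m=cv2.inRange(im,(5,150,80),(22,255,255));m[235:]=0
k=cv2.morphologyEx(m,cv2.MORPH_CLOSE,np.ones((7,7)))
c=max(cv2.findContours(k,0,2)[0],key=cv2.contourArea)
b=cv2.boxPoints(cv2.minAreaRect(c));print(b.round())
P=np.array([ray(w,*q,.011) for q in b]);print("cutter",P.mean(0),[(np.linalg.norm(P[i]-P[i-1]).round(4),np.degrees(np.arctan2(*(P[i]-P[i-1])[1::-1])).round(1)) for i in range(4)])
E
```

```text
t 46.0 grasp [ 0.4196 -0.1502  0.287 ] yaw -11.05 tilt [-0.08  0.01] w 0.0872 F [0.5 1.1 0.8] J [ 0.46 -0.1  -0.2   1.85 -0.02  1.39  0.07]
turn total [-0.001  0.     0.003]
-> [ 0.519 -0.213  0.2  ] shift mm [-42.3 109.5  87. ] norm 146
[[389. 234.]
 [396. 146.]
 [408. 147.]
 [401. 235.]]
cutter [ 0.51821522 -0.21148931  0.011     ] [(np.float64(0.0179), np.float64(163.8)), (np.float64(0.1237), np.float64(78.2)), (np.float64(0.0164), np.float64(-15.8)), (np.float64(0.1239), np.float64(-101.1))]
```

View pics/w16.png

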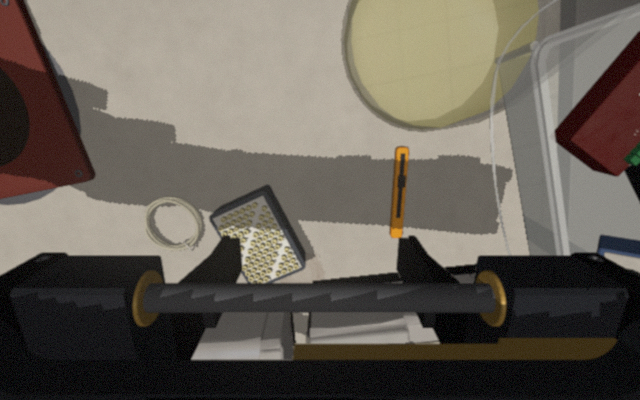

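The cutter runs (402,146)–(395,238), consistent with (0.519,−0.213), axis ≈ 78.8°. Moving above it.

Request:
step_arm(
  series=[
    [[0, 0, 0.003], [-5, 12, 0], 1],
    [[0, 0, 0], [-8, 22, 0], 1],
    [[0, 0, 0], [-9, 24, 5], 1],
    [[0, 0, 0], [-9, 24, 15], 1],
    [[0, 0, 0], [-8, 20, 22], 1],
    [[0, 0, 0], [-3, 8, 25], 1],
    [[0, 0, 0], [0, 0, 20], 1],
    [[0, 0, 0], [0, 0, 0], 1],
    [[0, 0, 0], [0, 0, 0], 1],
  ],
)

```text
time_s: 46.9
ee_pos: [0.5202, -0.2122, 0.3648]
tool_rot: [-0.0, 0.772, 0.635, -0.0]
force: [0.1, 0.5, 0.8]
width: 0.0872
```

```bash
python3 look.py wrist w17; python3 plan.py -11.2 .519 -.213 .1
python3 - <<'E'
import pickle
from h import *
w=pickle.load(open("w17.pkl","rb"))
im=cv2.cvtColor(w["color"],cv2.COLOR_RGB2HSV)
m=cv2.inRange(im,(5,150,80),(22,255,255));m[250:]=0
k=cv2.morphologyEx(m,cv2.MORPH_CLOSE,np.ones((9,9)))
c=max(cv2.findContours(k,0,2)[0],key=cv2.contourArea)
b=cv2.boxPoints(cv2.minAreaRect(c));print(b.round())
P=np.array([ray(w,*q,.011) for q in b]);print("cutter",P.mean(0),[(np.linalg.norm(P[i]-P[i-1]).round(4),np.degrees(np.arctan2(*(P[i]-P[i-1])[1::-1])).round(1)) for i in range(4)])
E
```

```text
t 46.95 grasp [ 0.5203 -0.2126  0.2016] yaw -11.12 tilt [ 0.05 -0.05] w 0.0871 F [-0.1 -0.2  1. ] J [ 0.47  0.19 -0.18  1.73  0.04  1.23  0.08]
turn total [0.001 0.001 0.001]
-> [ 0.519 -0.213  0.1  ] shift mm [ -0.8  -1.1 101.6] norm 102
[[310. 120.]
 [325. 120.]
 [325. 236.]
 [310. 236.]]
cutter [ 0.51888507 -0.2140884   0.011     ] [(np.float64(0.1275), np.float64(78.4)), (np.float64(0.0152), np.float64(-11.1)), (np.float64(0.1275), np.float64(-100.8)), (np.float64(0.0169), np.float64(168.9))]
```

View pics/w17.png

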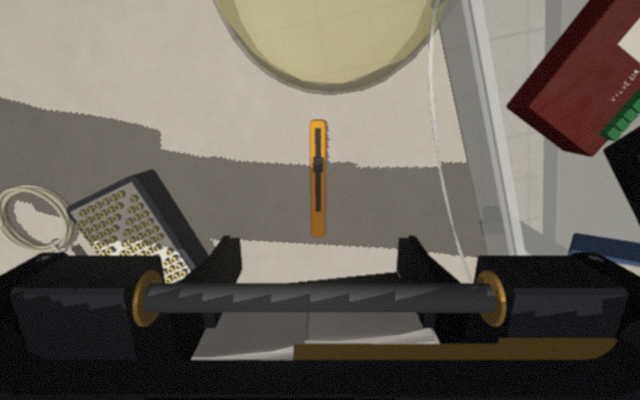

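Request:
step_arm(
  series=[
    [[0, 0, 0], [-1, -1, 15], 0.3],
    [[0, 0, 0], [0, 0, 25], 0.3],
    [[0, 0, 0], [0, 0, 30], 0.3],
    [[0, 0, 0], [0, 0, 30], 0.3],
    [[0, 0, 0], [0, 0, 25], 0.3],
    [[0, 0, 0], [0, 0, 20], 0.3],
    [[0, 0, 0], [0, 0, 12], 0.3],
    [[0, 0, 0], [0, 0, 8], 0.3],
    [[0, 0, 0], [0, 0, 5], 0.3],
    [[0, 0, 0], [0, 0, 0], 0.3],
    [[0, 0, 0], [0, 0, 0], 0.3],
  ],
)

```text
time_s: 48.05
ee_pos: [0.5187, -0.2139, 0.1953]
tool_rot: [0.001, 0.773, 0.635, -0.0]
force: [0.1, 0.1, -0.3]
width: 0.0567
```

```bash
python3 plan.py -11.2 .519 -.2135 .0205
```

```text
t 48.05 grasp [ 0.5188 -0.2141  0.0313] yaw -11.18 tilt [ 0.04 -0.06] w 0.0567 F [ 0.1  0.1 -0.3] J [ 0.46  0.37 -0.17  1.89  0.08  0.89  0.05]
turn total [0.001 0.001 0.   ]
-> [ 0.519  -0.2135  0.0205] shift mm [ 0.5  0.2 10.8] norm 11
```

Request:
step_arm(
  series=[
    [[0, 0, 0], [0, 0, 6], 0.2],
    [[0, 0, 0], [0, 0, 4.5], 0],
    [[0, 0, 0], [0, 0, 0], -0.3],
    [[0, 0, 0], [0, 0, 0], -0.7],
    [[0, 0, 0], [0, 0, 0], -1],
    [[0, 0, 0], [0, 0, 0], -1],
    [[0, 0, 0], [0, 0, 0], -1],
    [[0, 0, 0], [0, 0, 0], -1],
    [[0, 0, 0], [0, 0, 0], -1],
    [[0, 0, 0], [0, 0, 0], -1],
    [[0, 0, 0], [0, 0, -5], -1],
    [[0, 0, 0], [0, 0, -10], -1],
    [[0, 0, 0], [0, 0, -20], -1],
    [[0, 0, 0], [0, 0, -20], -1],
  ],
  grip_force=20,
)

```text
time_s: 49.45
ee_pos: [0.5183, -0.2137, 0.2401]
tool_rot: [-0.0, 0.773, 0.635, -0.0]
force: [-0.2, -1.3, -0.9]
width: 0.0166
```

```bash
python3 plan.py -11.2 .519 -.2135 .28 .42 -.15 .28 .43 .08 .28; python3 look.py wrist w18
```

```text
t 49.45 grasp [ 0.5182 -0.2138  0.0761] yaw -11.17 tilt [-0.04 -0.03] w 0.0166 F [-0.2 -1.3 -0.9] J [ 0.46  0.31 -0.18  1.86  0.06  0.98  0.06]
turn total [-0.001  0.001  0.001]
-> [ 0.519  -0.2135  0.28  ] shift mm [   0.4    0.7 -203.9] norm 204
-> [ 0.42 -0.15  0.28] shift mm [  43.1 -109.4    0. ] norm 118
-> [0.43 0.08 0.28] shift mm [227.6 -34.9   0. ] norm 230
```

View pics/w18.png

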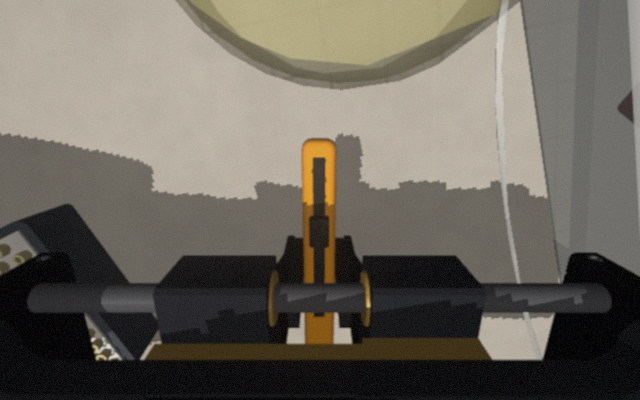

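The cutter is gripped squarely, slide up (319,230). Lift and go round the flask.

Request:
step_arm(
  series=[
    [[0, 0, 0], [0, 0, -25], -1],
    [[0, 0, 0], [0, 0, -30], -1],
    [[0, 0, 0], [0, 0, -30], -1],
    [[0, 0, 0], [0, 0, -30], -1],
    [[0, 0, 0], [0, 0, -30], -1],
    [[0, 0, 0], [0, 0, -30], -1],
    [[0, 0, 0], [0, 0, -20], -1],
    [[0, 0, 0], [4, -12, -10], -1],
    [[0, 0, 0], [8, -20, 0], -1],
    [[0, 0, 0], [9, -22, 0], -1],
    [[0, 0, 0], [9, -22, 0], -1],
    [[0, 0, 0], [8, -21, 0], -1],
    [[0, 0, 0], [5, -12, 0], -1],
  ],
)

```text
time_s: 50.8
ee_pos: [0.418, -0.1492, 0.4437]
tool_rot: [-0.0, 0.772, 0.635, -0.001]
force: [0.6, -0.3, 0.0]
width: 0.0164
```

Request:
step_arm(
  series=[
    [[0, 0, 0], [12, -2, 0], -1],
    [[0, 0, 0], [22, -3, 0], -1],
    [[0, 0, 0], [24, -4, 0], -1],
    [[0, 0, 0], [24, -4, 0], -1],
    [[0, 0, 0], [24, -4, 0], -1],
    [[0, 0, 0], [24, -4, 0], -1],
    [[0, 0, 0], [24, -4, 0], -1],
    [[0, 0, 0], [24, -4, 0], -1],
    [[0, 0, 0], [24, -3, 0], -1],
    [[0, 0, 0], [18, -2, 0], -1],
    [[0, 0, 0], [8, -1, 0], -1],
    [[0, 0, 0], [0, 0, 0], -1],
  ],
)

```text
time_s: 52.0
ee_pos: [0.4299, 0.0812, 0.4437]
tool_rot: [-0.0, 0.772, 0.636, -0.0]
force: [-0.6, -0.8, -0.7]
width: 0.0168
```

```bash
python3 plan.py -53 .5609 .3156 .22 .5609 .3156 .08
```

```text
t 52.0 grasp [0.4297 0.0811 0.2797] yaw -11.06 tilt [-0.04 -0.02] w 0.0168 F [-0.6 -0.8 -0.7] J [ 0.26 -0.11 -0.5   1.86 -0.05  1.37 -0.42]
turn total [-0.     0.001  0.732]
-> [0.5609 0.3156 0.22  ] shift mm [ 245.8 -108.4   59.7] norm 275
-> [0.5609 0.3156 0.08  ] shift mm [  0.   0. 140.] norm 140
```

Request:
step_arm(
  series=[
    [[0, 0, 0.146], [0, 0, 0], -1],
    [[0, 0, 0.146], [0, 0, 0], -1],
    [[0, 0, 0.147], [0, 0, 0], -1],
    [[0, 0, 0.147], [0, 0, 0], -1],
    [[0, 0, 0.146], [0, 0, 0], -1],
    [[0, 0, 0], [12, -5, 2], -1],
    [[0, 0, 0], [22, -10, 5], -1],
    [[0, 0, 0], [24, -11, 6], -1],
    [[0, 0, 0], [24, -11, 6], -1],
    [[0, 0, 0], [24, -11, 6], -1],
    [[0, 0, 0], [24, -10, 6], -1],
    [[0, 0, 0], [24, -10, 6], -1],
    [[0, 0, 0], [24, -10, 6], -1],
    [[0, 0, 0], [24, -11, 6], -1],
    [[0, 0, 0], [22, -10, 6], -1],
    [[0, 0, 0], [16, -7, 5], -1],
    [[0, 0, 0], [6, -2, 0], -1],
    [[0, 0, 0], [0, 0, 0], -1],
    [[0, 0, 0], [0, 0, 0], -1],
  ],
)

```text
time_s: 53.9
ee_pos: [0.5618, 0.313, 0.3838]
tool_rot: [0.001, 0.949, 0.316, -0.0]
force: [-0.1, 0.6, -0.2]
width: 0.017
```

```bash
python3 plan.py -53 .5609 .3156 .08; python3 look.py wrist w19
```

```text
t 53.9 grasp [0.5618 0.3128 0.2198] yaw -53.17 tilt [-0.02 -0.07] w 0.017 F [-0.1  0.6 -0.2] J [-0.06  0.41 -0.69  1.48  0.26  1.34 -1.69]
turn total [ 0.001  0.001 -0.003]
-> [0.5609 0.3156 0.08  ] shift mm [  0.8  -2.6 139.8] norm 140
```

View pics/w19.png

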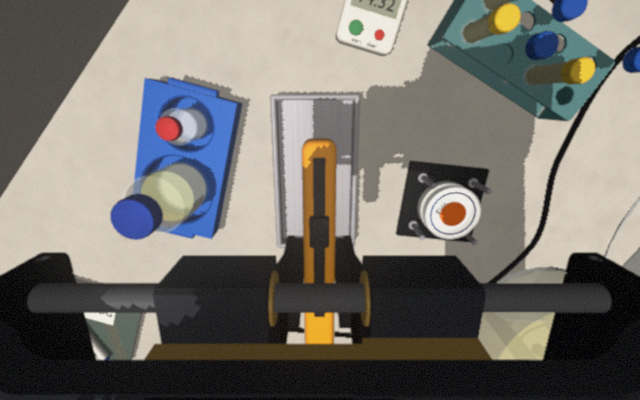

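Cutter aligned along the tray, over its middle (319,240). Lowering.

Request:
step_arm(
  series=[
    [[0, 0, -0.003], [1, -2.5, 12], -1],
    [[0, 0, 0], [0, 0, 25], -1],
    [[0, 0, 0], [0, 0, 28], -1],
    [[0, 0, 0], [0, 0, 28], -1],
    [[0, 0, 0], [0, 0, 25], -1],
    [[0, 0, 0], [0, 0, 20], -1],
    [[0, 0, 0], [0, 0, 15], -1],
    [[0, 0, 0], [0, 0, 10], -1],
    [[0, 0, 0], [0, 0, 8], -1],
    [[0, 0, 0], [0, 0, 0], -1],
    [[0, 0, 0], [0, 0, 0], -1],
  ],
)

```text
time_s: 55.05
ee_pos: [0.5611, 0.3168, 0.2133]
tool_rot: [0.0, 0.948, 0.318, 0.0]
force: [-0.9, 0.4, -0.9]
width: 0.0166
```

```bash
python3 plan.py -53 .5609 .3156 .024; python3 look.py wrist w20
```

```text
t 55.05 grasp [0.5611 0.3167 0.0493] yaw -52.94 tilt [ 0.02 -0.01] w 0.0166 F [-0.9  0.4 -0.9] J [-0.1   0.57 -0.63  1.65  0.37  1.05 -1.78]
turn total [ 0.    -0.     0.001]
-> [0.5609 0.3156 0.024 ] shift mm [-0.8  0.8 25.3] norm 25
```

View pics/w20.png

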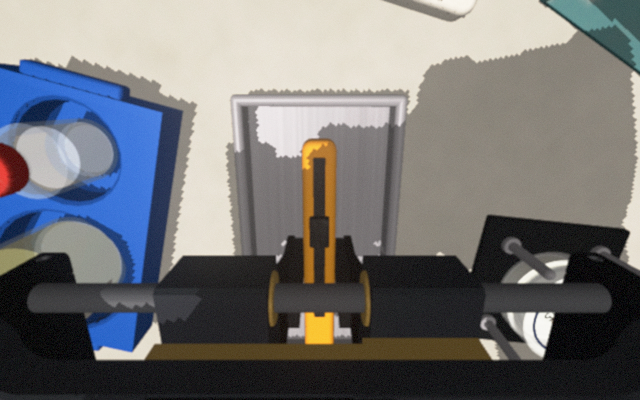

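Request:
step_arm(
  series=[
    [[0, 0, 0], [-1, 1, 8], -1],
    [[0, 0, 0], [0, 0, 8], -1],
    [[0, 0, 0], [0, 0, 5], -1],
    [[0, 0, 0], [0, 0, 3], -1],
    [[0, 0, 0], [0, 0, 1], -1],
    [[0, 0, 0], [0, 0, 0], -1],
    [[0, 0, 0], [0, 0, 0], -1],
  ],
)

```text
time_s: 55.8
ee_pos: [0.5607, 0.3153, 0.1879]
tool_rot: [0.0, 0.948, 0.318, -0.0]
force: [-1.1, -0.4, -0.4]
width: 0.0167
```

```bash
python3 plan.py -53 .5609 .3156 .0238
```

```text
t 55.8 grasp [0.5607 0.3153 0.0239] yaw -52.94 tilt [-0.   -0.02] w 0.0167 F [-1.1 -0.4 -0.4] J [-0.11  0.59 -0.62  1.66  0.39  1.01 -1.79]
turn total [0.    0.    0.001]
-> [0.5609 0.3156 0.0238] shift mm [ 0.3 -0.1  0.1] norm 0
```

Request:
step_arm(
  series=[
    [[0, 0, 0], [0, 0, 0], -0.6],
    [[0, 0, 0], [0, 0, 0], -0.4],
    [[0, 0, 0], [0, 0, 0], -0.4],
    [[0, 0, 0], [0, 0, 0], -0.4],
    [[0, 0, 0], [0, 0, -5], -0.4],
    [[0, 0, 0], [0, 0, -15], -0.4],
    [[0, 0, 0], [0, 0, -25], -0.4],
    [[0, 0, 0], [0, 0, -35], -0.4],
    [[0, 0, 0], [0, 0, -35], 0],
    [[0, 0, 0], [0, 0, -35], 0.5],
    [[0, 0, 0], [0, 0, -35], 1],
    [[0, 0, 0], [0, 0, -35], 1],
    [[0, 0, 0], [0, 0, -20], 1],
    [[0, 0, 0], [0, 0, 0], 1],
    [[0, 0, 0], [0, 0, 0], 1],
    [[0, 0, 0], [0, 0, 0], 1],
  ],
)

```text
time_s: 57.4
ee_pos: [0.5605, 0.3151, 0.427]
tool_rot: [0.0, 0.948, 0.318, -0.001]
force: [0.5, 0.1, -0.1]
width: 0.0815
```

```bash
python3 plan.py; python3 look.py wrist w21; python3 look.py scene s6;python3 -c "
import cv2
a=cv2.imread('pics/s6.png')[140:330,130:370];cv2.imwrite('pics/s6c.png',cv2.resize(a,None,fx=3,fy=3))"
```

```text
t 57.4 grasp [0.5603 0.3149 0.263 ] yaw -52.94 tilt [-0.08 -0.08] w 0.0815 F [ 0.5  0.1 -0.1] J [-0.06  0.39 -0.7   1.42  0.25  1.42 -1.68]
```

View pics/w21.png

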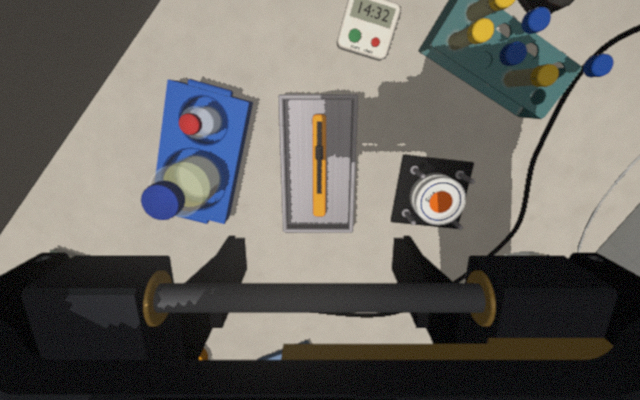

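View pics/s6c.png

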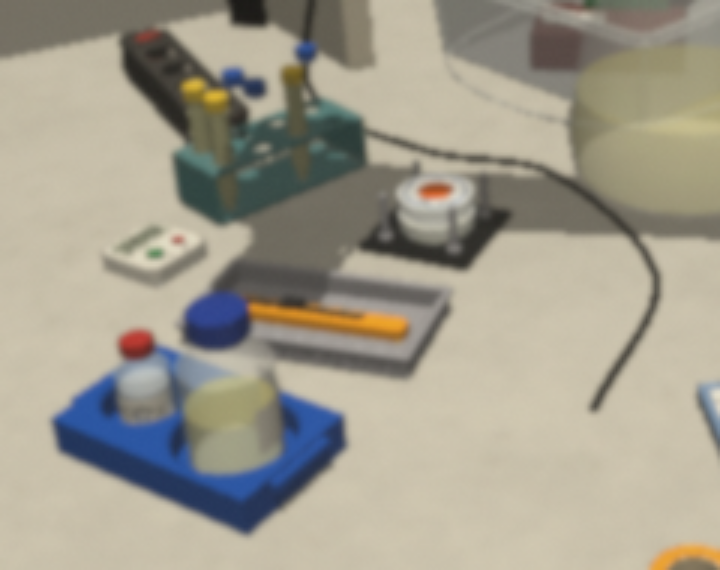

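The cutter lies flat in the tray, slide up, spanning (319,115)–(319,215). The bottles, the dish stack, the timer and the tube rack are all in place, and the gripper is clear. I'm handing in.

```bash
python3 -c "
from plant import hand_in
print(hand_in())"
```

```text
the job is handed in; nothing more can be done
None
```

The bench is cleared and the job handed in at 57.4 s of the 141 s allowed; the hand-in gives no verdict, so I only have my own checks to go by.

- **Bottles:** the small bottle stands in the narrow well and the big one in the wide well of the blue carrier.
- **Dishes:** both lie between the rods of the black rack, orange-dotted on top of green-dotted. They looked level each time I checked while carrying them.
- **Cutter:** it lies flat in the steel tray, thumb slide up, clear of the walls.
- **Bystanders:** the timer and tube rack look unmoved in the pictures; I did not measure them.

**Last checks:** the final scene and wrist pictures showed everything upright and seated, with the open gripper about 24 cm above the tray touching nothing. The wrist force readings between moves stayed within a few newtons throughout.

**Disagreements:** the positions I got from the top and wrist cameras differed by about 2–3 mm. I used averages or the closer view, which the fits easily allowed. One move towards the orange dish ran about 2 cm past it at height, and I corrected it before going down.

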